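# Pry open the drive case and set the drives out on the stand

### The job

The lid of the storage case is snapped on too tight to pull: set the pry bar's tip under the lid's front lip, bear down on the bar over the steel fulcrum until the lid pops, and lay the bar back flat along its grey mat. Lift the lid off and set it down, right way up, in the middle of the cork pad, then take every drive out of the case and lean it, standing on end, against the sloped back of the wooden stand, side by side with its bottom on the ledge. Leave all the other things on the desk where they are.

Things in the scene. Friction and masses are not known exactly. Their poses are not given: they have to be found in the camera images.
- case: Fixed storage case on a board. Origin on the desk under its middle; x points away from the pry side, y along the slots. 84 (x) by 148 mm (y); lid rests on its shoulder, 85 mm up; slotted insert to 93 mm. Slots 60 by 13 mm at y = -54, -18, 18, 54 mm, floor 31 mm up; some empty. Two spring-catch posts, 26 by 16 mm, 102 mm high, at x = -83, y = +-26 mm, snap over the lid's lip; the bar goes in between them.
- fulcrum: The fulcrum on the case's board: a level steel round, 16 mm diameter, 36 mm long along the case's y between the catch posts, at case x = -85 mm; its top line is 74 mm above the desk, 11 mm lower than the underside of the seated lid's lip. Origin: on the desk under its middle; axes as the case's.
- lid_lip (a point): Point under the lid's front steel lip, 50 mm from the lid's middle, 85 mm up when seated. The lip spans case x = -42 (case front) to -58 mm, 80 mm along y, 5-6 mm thick. Catches hold the lid with 40-60 N; once the lip is raised some 6 mm they snap past, the front then stays up about 8 mm, loose on the catches, and the lid lifts straight off (raise it 60 mm to clear the drives).
- lid: The deep hood-like lid of the case, 84 mm (x) by 148 mm (y) by 59 mm high, hollow, 250 g. Origin: middle of its underside (open side); z up; x, y as the case's while it is seated.
- lid_grip (a point): Centre of the block handle on top of the lid, 16 mm wide along the lid's x, 70 mm along y, 24 mm high; this point is 71 mm above the lid's underside. Axes of the lid.
- bar: The pry bar as a whole (see bar_grip), 220 g; its origin is 8 mm below bar_grip.
- bar_grip (a point): The pry bar's balance point, in its handle, half-way up. x points along the bar to its tip, z up when it lies flat. Steel blade 16 mm wide, 6 mm thick, tip 145 mm ahead of this point; plastic handle 24 mm wide, 16 mm thick, from 20 mm ahead to 75 mm behind; one common centre line.
- bar_mat: Thin grey mat for the bar, fixed, 280 mm (x) by 90 mm (y), 3 mm thick. Origin: middle of its underside on the desk.
- lid_pad: Thin cork pad for the lid, fixed, 150 mm (x) by 200 mm (y), 3 mm thick. Origin: middle of its underside on the desk.
- stand_corner (a point): Fixed wooden stand, 330 mm long. Point: middle of the inner corner of back board and ledge, 14 mm above the desk. z up, y along the stand, x level from the back board to the open front. The back board (8 mm thick) leans back 0.35 rad, top towards -x, and reaches 55 mm up the slope. Ledge square to it, 20 mm deep, front lip 6 mm high. Room for four drives about 78 mm apart.
- drive0: One of the portable drives as a whole (None if absent); its origin is the middle of the end it stands on.
- drive0_mid (a point): Centre of a portable drive (None if absent): a flat aluminium block 56 mm (its x) by 10 mm (its y, thickness) by 100 mm (its z, upright in the case), 90 g. Standing in the case its top is 131 mm above the desk, 38 mm above the insert. All drives are alike.
- drive1: One of the portable drives as a whole (None if absent); its origin is the middle of the end it stands on.
- drive1_mid (a point): Centre of a portable drive (None if absent): a flat aluminium block 56 mm (its x) by 10 mm (its y, thickness) by 100 mm (its z, upright in the case), 90 g. Standing in the case its top is 131 mm above the desk, 38 mm above the insert. All drives are alike.
- drive2: One of the portable drives as a whole (None if absent); its origin is the middle of the end it stands on.
- drive2_mid (a point): Centre of a portable drive (None if absent): a flat aluminium block 56 mm (its x) by 10 mm (its y, thickness) by 100 mm (its z, upright in the case), 90 g. Standing in the case its top is 131 mm above the desk, 38 mm above the insert. All drives are alike.
- drive3: One of the portable drives as a whole (None if absent); its origin is the middle of the end it stands on.
- drive3_mid (a point): Centre of a portable drive (None if absent): a flat aluminium block 56 mm (its x) by 10 mm (its y, thickness) by 100 mm (its z, upright in the case), 90 g. Standing in the case its top is 131 mm above the desk, 38 mm above the insert. All drives are alike.
- mug: White mug, 90 mm high, bystander. Origin: middle of its underside.
- pills: Small white jar, 44 mm wide, 75 mm high, bystander. Origin: middle of its underside.
- mouse: Black computer mouse, 100 mm by 58 mm by 30 mm, bystander. Origin: middle of its underside.
- tape: Roll of yellow tape, 64 mm wide, 22 mm high, bystander. Origin: middle of its underside.
- tin: Blue tin, 70 mm wide, 100 mm high, bystander. Origin: middle of its underside.
- phone: Black phone lying flat, 150 mm by 72 mm, bystander. Origin: middle of its underside.
Things that resemble listed ones, but are neither listed nor needed, are in the scene too. There is more than one size of the bar; the job needs the larger.

How it is judged (in metres and radians):
On the way, in this order (a step that is already met when the one before it is completed fails the run):
1. the bar, bearing on the fulcrum, lifts the lid's lip by more than 2.5 mm (contact force between bar and lid above 0.5 N and contact force between bar and fulcrum above 0.5 N and z of lid_lip in the frame of case above 0.0875 m), for 0.02 s.
2. the lid lies on the cork pad (x of lid in the frame of lid_pad between -0.05 and 0.05 m and y of lid in the frame of lid_pad between -0.05 and 0.05 m and height (world z) of lid below 0.012 m and angle between lid's own z axis and vertical below 0.1 rad), for 0.2 s.
At the end, for the whole second after the job is handed in: Lid level, right way up, within 50 mm of the pad centre in x and y; bar flat on its mat, within 0.5 rad of lengthwise, balance point within 85 mm along, 45 mm across; all drives on end on the ledge, leaning 0.2-0.65 rad, square to 0.2 rad, within 145 mm of mid-stand; at rest (all of step 2 and x of bar_grip in the frame of bar_mat between -0.085 and 0.085 m and y of bar_grip in the frame of bar_mat between -0.045 and 0.045 m and height (world z) of bar_grip below 0.022 m and angle between the x axis of bar_grip and the x axis of bar_mat, either way round below 0.5 rad and linear speed of each of bar, lid, drive0, drive1, drive2, drive3 below 0.02 m/s and x of drive0_mid in the frame of stand_corner between -0.035 and 0.006 m and y of drive0_mid in the frame of stand_corner between -0.145 and 0.145 m and z of drive0_mid in the frame of stand_corner between 0.034 and 0.06 m and angle between the z axis of drive0_mid and the z axis of stand_corner, either way round between 0.2 and 0.65 rad and angle between the x axis of each of drive0_mid, drive1_mid, drive2_mid, drive3_mid and the y axis of stand_corner, either way round below 0.2 rad and x of drive1_mid in the frame of stand_corner between -0.035 and 0.006 m and y of drive1_mid in the frame of stand_corner between -0.145 and 0.145 m and z of drive1_mid in the frame of stand_corner between 0.034 and 0.06 m and angle between the z axis of drive1_mid and the z axis of stand_corner, either way round between 0.2 and 0.65 rad and x of drive2_mid in the frame of stand_corner between -0.035 and 0.006 m and y of drive2_mid in the frame of stand_corner between -0.145 and 0.145 m and z of drive2_mid in the frame of stand_corner between 0.034 and 0.06 m and angle between the z axis of drive2_mid and the z axis of stand_corner, either way round between 0.2 and 0.65 rad and x of drive3_mid in the frame of stand_corner between -0.035 and 0.006 m and y of drive3_mid in the frame of stand_corner between -0.145 and 0.145 m and z of drive3_mid in the frame of stand_corner between 0.034 and 0.06 m and angle between the z axis of drive3_mid and the z axis of stand_corner, either way round between 0.2 and 0.65 rad); the robot touches nothing.
It fails at once if the mug, jar, mouse, tape, tin or phone is moved more than 30 mm (distance of any of mug, pills, mouse, tape, tin, phone from where it was at the start of the episode above 0.03 m).
Of drive0, drive1, drive2, drive3 only 3 to 4 are there at a start; the rules pass over those that are not, and their reading is None.
At some moment in a run one of bar may be knocked a few centimetres aside while the robot is not near it.
It also fails if it takes over 208 s, if anything falls off the work surface, if the arm or the gripper's body presses on something with over 40 N, if the wrist force passes 120 N, or if a joint passes its speed limit or range.

### The arm

A 6-joint arm with a two-finger parallel gripper is mounted at the origin on the work surface. World frame = base frame: x ahead of the robot, y to its left, z up, the work surface at z = 0. Lengths are in mm, angles in rad, forces in N, time in s.
With the tool pointing down it reaches from about 250 to 775 mm from the base axis. Payload 4 kg.
Tool frame: the origin (TCP) lies at the very end of the fingers, on their centre line; the grasp point (between the pads) lies 19 mm behind it (env.pinch_z is the distance from the TCP to the grasp point, in mm); z points along the fingers, y is the line along which they close (so a half turn about z gives the same grasp; the last joint's range is limited). The gripper opens to 94 mm and grips with 3 to 60 N. Pads are 16 mm wide; open, the fingers measure 119 mm over their backs; the gripper's body (75 mm by 177 mm) begins 78 mm behind the grasp point.
Start: joints at [-1.361, 0.087, 1.371, -0, 1.684, -0.103], TCP at [169.246, -523.332, 205.506] pointing down, gripper open.
Joint ranges: [-3.1, 3.1], [-0.76, 2.03], [0.27, 2.55], [-1.08, 4.22], [0.17, 2.65], [-2.57, 2.57]. Speed limits (rad/s): [2.79, 2.79, 3.14, 3.14, 3.14, 3.14].

### API

Orientations are given as a 3x3 rotation matrix whose columns are the frame's x, y, z axes.
In Python, from station import env gives the robot as it stands. The module is installed in compiled form; this text tells all that it offers.
- The arm moves only by the tool drive_tool, never from a script. Its argument "rows" is text: rows parted by semicolons, each of 7 numbers parted by spaces: the gripper command: -1 is shut, 1 is fully open, values between are in proportion, then the shift along the tool's x, y, z in m, then the turn, a rotation vector about the tool's x, y, z in rad. A call has 1 to 5 rows; each row is the pose to reach, as a shift and turn from the pose commanded when the call began, along the tool's axes at that moment; what a row does not reach only later rows make up. A row lasts 1/10 s, in which the tool goes at most 50 mm and 8.59 degrees, less where a joint would pass 70% of its speed; a pose out of reach is approached as far as the arm can. A call with a gripper value outside its range is refused whole. The fingers move at their own pace and stop on an object; "squeeze" is the grip in N (left out, the last holds). Time passes only in rows, so rows that repeat a pose let the fingers close. It gives the time, the measured TCP pose, the force, the opening and the grip force at its end, in the units of the state.
- env.sense(): the state, without advancing time (a new reading comes with each control period).
- env.grab_frame(name): name is "side" or "top"; returns the picture (480x640x3 uint8, blue, green, red); there is no depth.
- env.calibration(name): a dict with "intrinsics" (3x3 intrinsics, pixels), "R" (3x3) and "t" (3): a world point X has camera coordinates R X + t. Camera axes: x right, y down, z forward; pixel columns grow to the right and rows downward; lengths in mm; the calibration is good to about 2 mm. A picture is of the moment at which its call begins. calibration takes no time and is no camera call.
- env.hand_in(): hands the job in; it is judged then, once.
The state is a dict: "t": time; "q": joint angles; "joint_velocities": joint speeds; "effort": joint torques, N m; "eef_pos": TCP position; "tcp_rot": TCP orientation; "contact_force": force on the tool from outside, world axes, zero at the start; "moment": the same for the moment, N m; "opening": finger opening in mm; "finger_force": force on a finger pad.
Only numpy, scipy, OpenCV 4.12 (cv2) and the standard library are available. Lean on these libraries where they do the work, as an engineer would, in place of code of your own. Each camera call takes 0.05 s, during which the arm holds its last target. There are 200 camera calls.

## Working session

There is one attempt and no reset: what is moved stays moved. The work goes in short steps, Python scripts to look and compute and a tool call to move; the robot and the scene stay as the last step left them, time stands still between calls to the robot, and variables do not carry over. Pictures are saved under pics/ and viewed, at most 14 in all, crops included, and the job is handed in when it is done.

Besides the shell and the picture viewer there is one more tool, called after ">>>" by a JSON object that holds its "fn" and its "kwargs". drive_tool: Moves the arm, as the interface text tells. Its arguments: {"type":"object","properties":{"rows":{"type":"string"},"squeeze":{"type":"number"}},"required":["rows"]}

```bash
mkdir -p pics
python3 - <<'E'
from station import env
import cv2,numpy as np
for n in("side","top"):
    cv2.imwrite(f"pics/{n}0.png",env.grab_frame(n)); c=env.calibration(n); print(n,np.round(c["intrinsics"],1).tolist(),np.round(c["R"],4).tolist(),np.round(c["t"],1).tolist(), np.round(-c["R"].T@c["t"]))
s=env.sense();print(s)
E
```

```text
side [[521.1, 0.0, 317.6], [0.0, 521.1, 236.3], [0.0, 0.0, 1.0]] [[-0.8707, -0.4916, 0.011], [-0.328, 0.564, -0.7579], [0.3664, -0.6635, -0.6523]] [442.3, 225.0, 1245.7] [  3. 917. 978.]
top [[574.8, 0.0, 316.3], [0.0, 574.8, 242.2], [0.0, 0.0, 1.0]] [[0.0268, -0.9996, 0.0045], [-0.9909, -0.0272, -0.1317], [0.1317, -0.0009, -0.9913]] [24.4, 501.7, 1273.5] [ 329.   39. 1328.]
{'t': 0.1, 'q': array([-1.36110199e+00,  8.79145240e-02,  1.37205958e+00, -9.74462679e-06,
        1.68360026e+00, -1.03093145e-01]), 'joint_velocities': array([ 0.00036185,  0.00017867, -0.00251228, -0.00061477, -0.00064794,
       -0.00079637]), 'effort': array([ 1.51985634e-03, -3.41254306e+01, -3.03300869e+01,  7.18794158e-02,
        3.04635172e-02, -1.03918560e-04]), 'eef_pos': array([ 169.13736983, -522.84420604,  204.42503602]), 'tcp_rot': array([[ 9.51479902e-01,  3.07710608e-01, -4.21984462e-04],
       [ 3.07710836e-01, -9.51477952e-01,  1.93628077e-03],
       [ 1.94305221e-04, -1.97218143e-03, -9.99998036e-01]]), 'contact_force': array([-0.01272813,  0.60834671,  0.45421094]), 'moment': array([ 0.04524969, -0.02934713, -0.06673941]), 'finger_force': 0.0, 'opening': 93.89872550299519}
```

View pics/side0.png

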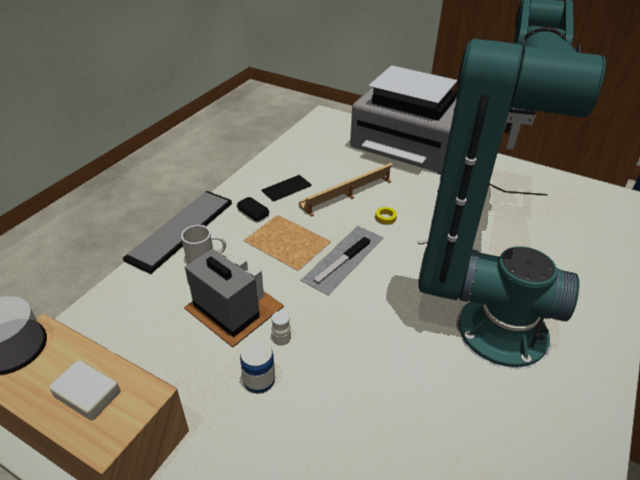

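View pics/top0.png

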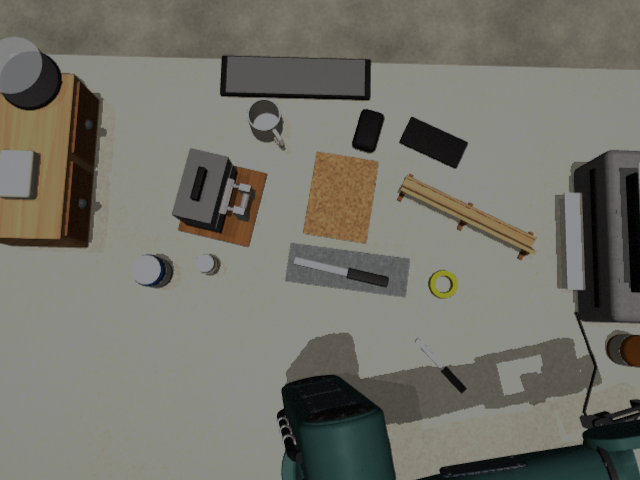

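The pictures show the case at top-view (205,190), posts at (240,195), bar on the mat from (295,262) to (388,280), pad (342,197), stand (400,187)–(533,247), and a small decoy bar at (440,365). I'll zoom in to measure.

Run:
```python
import cv2,numpy as np
t=cv2.imread("pics/top0.png");s=cv2.imread("pics/side0.png")
cv2.imwrite("pics/c1.png",cv2.resize(t[140:300,165:415],None,fx=3.2,fy=3.2,interpolation=cv2.INTER_CUBIC))
cv2.imwrite("pics/c2.png",cv2.resize(s[150:350,180:400],None,fx=3,fy=3,interpolation=cv2.INTER_CUBIC))
```

```text
(no output)
```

View pics/c1.png

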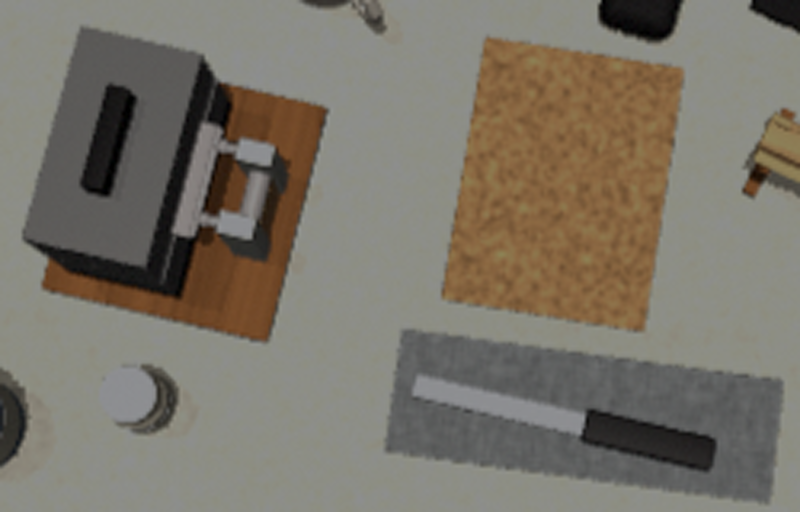

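View pics/c2.png

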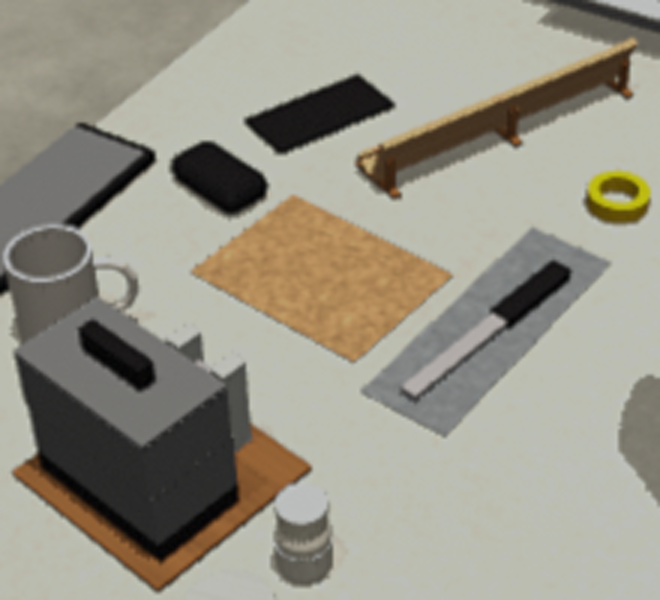

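```bash
cat > h.py <<'E'
from station import env
import cv2,numpy as np
C={n:env.calibration(n) for n in("side","top")}
def ray(n,p):
    c=C[n];d=c["R"].T@np.linalg.solve(c["intrinsics"],[p[0],p[1],1.]);return -c["R"].T@c["t"],d/np.linalg.norm(d)
def plane(n,p,z):
    o,d=ray(n,p);return o+d*(z-o[2])/d[2]
def tri(pt,ps):
    A=[];b=[]
    for n,p in(("top",pt),("side",ps)):
        o,d=ray(n,p);M=np.eye(3)-np.outer(d,d);A.append(M);b.append(M@o)
    return np.linalg.lstsq(np.vstack(A),np.hstack(b),rcond=None)[0]
def proj(n,X):
    c=C[n];p=c["intrinsics"]@(c["R"]@np.asarray(X,float)+c["t"]);return p[:2]/p[2]
E
cat > m.py <<'E'
from h import *
np.set_printoptions(precision=1,suppress=True)
T=lambda u,v:(165+u/3.2-.34,140+v/3.2-.34)
S=lambda u,v:(180+u/3-.33,150+v/3-.33)
for nm,a,b in [("A",(82,28),(18,353)),("B",(203,53),(100,302)),("C",(148,268),(228,390)),("D",(23,238),(143,443)),
  ("tip",(415,386),(407,394)),("junc",(584,425),(500,321)),("end",(714,454),(565,266))]:
    print(nm,tri(T(*a),S(*b)))
def q(nm,L,z):
    P=np.array([plane("top",T(*p),z) for p in L]);print(nm,P.mean(0),"\n",P[:,:2].tolist())
    return P
def yaw(v):return round(float(np.arctan2(v[1],v[0])),3)
P=q("lid",[(82,28),(203,53),(148,268),(23,238)],144)
print("case x yaw",yaw(P[0]-P[1]+P[3]-P[2]),yaw(P[2]-P[1]+P[3]-P[0])-0)
q("handle",[(108,86),(135,90),(108,195),(82,189)],168)
P=q("pad",[(485,38),(683,68),(643,330),(443,298)],3)
P=q("mat",[(402,328),(782,380),(768,502),(386,450)],3)
print("mat yaw",yaw(P[0]-P[1]+P[3]-P[2]))
P=q("bar",[(415,386),(584,425),(714,454)],11);print("bar yaw",yaw(P[0]-P[2]))
P=q("posts",[(237,140),(273,147),(222,227),(258,234)],102)
E
python3 m.py
python3 - <<'E'
import cv2
t=cv2.imread("pics/top0.png");s=cv2.imread("pics/side0.png")
a=cv2.resize(t[165:270,385:545],(800,525),interpolation=3)
cv2.imwrite("pics/c3.png",a)
b=cv2.resize(s[155:225,290:400],(800,509),interpolation=3)
cv2.imwrite("pics/c4.png",b)
E
```

```text
A [681.1 312.1 140.1]
B [667.  231.2 136. ]
C [521.8 260.9 135.9]
D [538.3 342.  144.7]
tip [462.6  88.3   9. ]
junc [436.6 -34.5   8.7]
end [ 417.  -128.    13.6]
lid [600.3 285.4 144. ] 
 [[679.5720484627564, 310.9349747963266], [664.776340516713, 229.9588300067145], [519.6487086881285, 258.9915329210128], [537.2301760619582, 341.5430332120687]]
case x yaw 1.375 2.937
handle [598.7 284.4 168. ] 
 [[634.2793076103583, 286.47320575121336], [632.1145097133467, 268.8842970484975], [562.5090828735424, 282.6075520791123], [565.9666290266634, 299.49536266749254]]
pad [614.6 -16.6   3. ] 
 [[722.1169995779102, 44.04679048105401], [703.3473411916057, -103.27472828822658], [506.663268621573, -76.66911285798525], [526.1769338788473, 69.38988882654162]]
mat [443.8 -35.2   3. ] 
 [[503.3237988430484, 98.51640599070387], [472.8777582487071, -177.98115927840828], [384.4960652933302, -168.41136497537792], [414.3896626579494, 107.12938128103019]]
mat yaw 1.462
bar [437.8 -25.2  11. ] 
 [[460.4553477588457, 87.4313505536945], [435.65937119164255, -34.69235328867174], [417.38200998521035, -128.23103718771827]]
bar yaw 1.374
posts [584.1 202.1 102. ] 
 [[616.3780756476285, 210.7076344684584], [612.1896706054067, 185.99177315535113], [555.8988682211117, 218.16848907512562], [551.7624364420876, 193.60667053422833]]
```

View pics/c3.png

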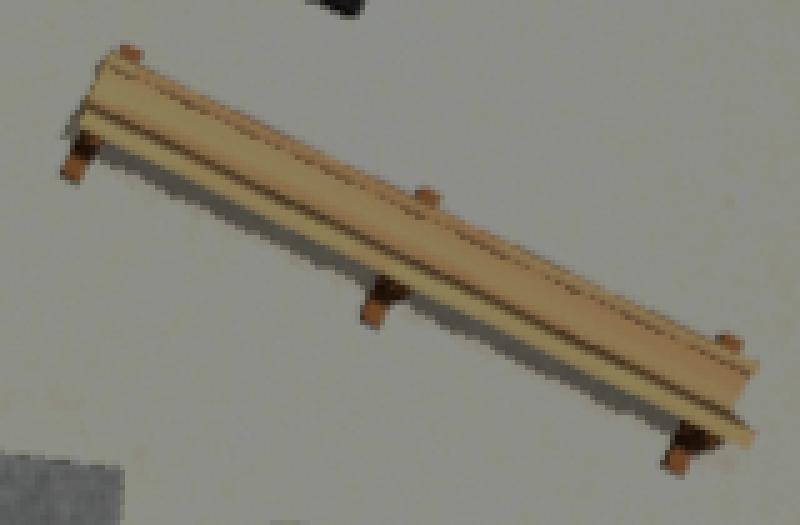

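View pics/c4.png

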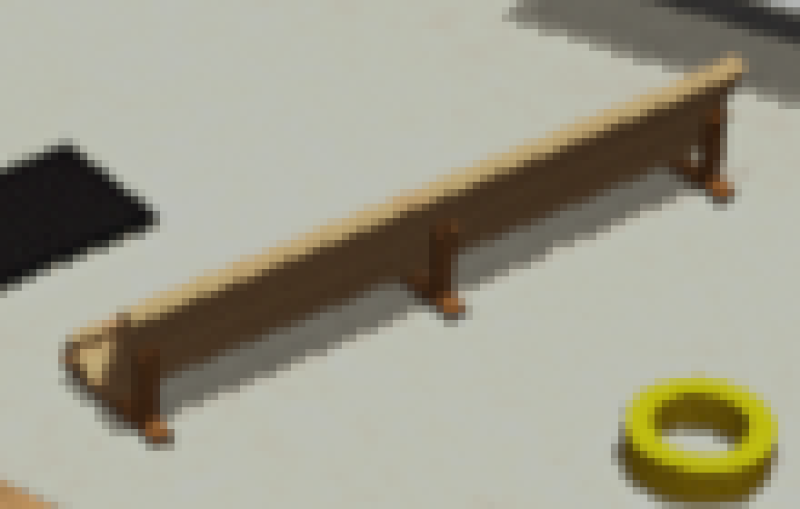

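```bash
cat > st.py <<'E'
from m import *
from scipy.optimize import least_squares
T3=lambda u,v:(385+u/5-.4,165+v/5-.4)
S4=lambda u,v:(290+u/7.27-.43,155+v/7.27-.43)
c,s=np.cos(.35),np.sin(.35)
A,B=plane("top",T3(88,108),65.7),plane("top",T3(742,418),65.7)
print("stand board inner top",A,B,np.linalg.norm(A-B),"y yaw",yaw(A-B))
F1,F2=plane("top",T3(110,60),26.5),plane("top",T3(757,368),26.5);print("lip",F1,F2,np.linalg.norm(F1-F2),yaw(F1-F2))
psi=yaw(A-B+F1-F2)-np.pi/2;x=np.array([np.cos(psi),np.sin(psi),0])
print("x yaw",psi,"corner from board",(A+B)/2+18.9*x,"lip-board dist",((F1+F2)/2-(A+B)/2)@x)
# heights: board top outer edge ends seen in both views
print("board top ends tri",tri(T3(84,116),S4(124,330)),tri(T3(745,428),S4(742,68)))
# case fit
obs=[("top",T(*p),X) for p,X in [((82,28),(42,-74,144)),((203,53),(-42,-74,144)),((148,268),(-42,74,144)),((23,238),(42,74,144)),
 ((108,86),(8,-35,168)),((135,90),(-8,-35,168)),((108,195),(-8,35,168)),((82,189),(8,35,168)),((273,147),(-96,-34,102)),((258,234),(-96,18,102))]]
obs+=[("side",S(*p),X) for p,X in [((18,353),(42,-74,144)),((100,302),(-42,-74,144)),((228,390),(-42,74,144)),((143,443),(42,74,144))]]
def f(v):
    r=[]
    for n,p,X in obs:
        a=v[2];W=np.array([v[0]+np.cos(a)*X[0]-np.sin(a)*X[1],v[1]+np.sin(a)*X[0]+np.cos(a)*X[1],X[2]+v[3]]);r+=list(proj(n,W)-p)
    return np.array(r)
r=least_squares(f,[600,285,1.375,0],loss="soft_l1");print("case",r.x,np.round(f(r.x),1).reshape(-1,2).tolist())
E
python3 st.py|tail -6
```

```text
[[616.3780756476285, 210.7076344684584], [612.1896706054067, 185.99177315535113], [555.8988682211117, 218.16848907512562], [551.7624364420876, 193.60667053422833]]
stand board inner top [ 628.7 -151.4   65.7] [ 496.3 -442.5   65.7] 319.76689672533934 y yaw 1.144
lip [ 661.1 -167.4   26.5] [ 524.8 -464.9   26.5] 327.1947921785031 1.141
x yaw -0.42879632679489665 corner from board [ 579.7 -304.8   65.7] lip-board dist 35.65299799271513
board top ends tri [ 629.3 -150.8   53.7] [ 489.8 -446.4   61.2]
case [601.1 286.4   1.4  -6. ] [[0.2, -0.4], [0.5, 0.8], [-0.3, 0.3], [0.1, 0.4], [0.4, -0.5], [-0.6, 0.0], [-0.9, -0.7], [-0.3, -0.6], [0.6, -0.3], [-0.6, -4.8], [-0.0, 0.6], [1.0, -0.6], [1.1, -0.3], [1.0, 2.7]]
```

```bash
cat > pl.py <<'E'
from h import *
from scipy.spatial.transform import Rotation as Ro
np.set_printoptions(precision=4,suppress=True)
def Rd(psi,tilt=0,axis=None):
    "tool down, closing axis yaw psi; then turned by tilt about a level world axis with yaw `axis`"
    y=np.array([np.cos(psi),np.sin(psi),0]);z=np.array([0,0,-1.]);R=np.c_[np.cross(y,z),y,z]
    return Ro.from_rotvec(tilt*np.array([np.cos(axis),np.sin(axis),0])).as_matrix()@R if tilt else R
def plan(*w):
    s=env.sense();p,R=s["eef_pos"],s["tcp_rot"]
    print("now",np.round(p,1),"F",np.round(s["contact_force"],1),"open",round(s["opening"],1),"t",s["t"],"q",np.round(s["q"],2))
    for P,Q in w:
        P=np.array(P,float);print("d",R.T@(P-p)/1000,"rv",Ro.from_matrix(R.T@Q).as_rotvec(),"norm %.0f"%np.linalg.norm(P-p));p,R=P,Q
E
python3 - <<'E'
from pl import *
B=Rd(-.197)
plan(([300,-300,200],Rd(-.73)),([430,-64.5,100],B),([430,-64.5,5],B))
E
```

```text
now [ 169.1 -522.8  204.4] F [-0.   0.6  0.5] open 93.9 t 0.1 q [-1.36  0.09  1.37 -0.    1.68 -0.1 ]
d [ 0.1931 -0.1718  0.0048] rv [-0.0019 -0.0007 -0.528 ] norm 258
d [ 0.2622 -0.0602  0.1   ] rv [ 0.     0.    -0.533] norm 287
d [0.    0.    0.095] rv [0. 0. 0.] norm 95
```

>>> {"fn": "drive_tool", "kwargs": {"rows": "0 0.18 -0.16 0 0 0 -0.5;0 0.18 -0.16 0 0 0 -0.5;0 0.18 -0.16 0 0 0 -0.5;0 0.18 -0.16 0 0 0 -0.5;0 0.18 -0.16 0 0 0 -0.5"}}

```text
t: 0.6
eef_pos: [291.9, -313.3, 205.1]
tcp_rot: [[0.687, 0.727, 0.0], [0.727, -0.687, 0.001], [0.001, -0.0, -1.0]]
contact_force: [1.5, -0.7, 0.2]
opening: 57.5
finger_force: 0.0
```

Run:
```python
from pl import *
B=Rd(-.197)
plan(([430,-64.5,100],B),([430,-64.5,5],B))
```

```text
now [ 291.9 -313.3  205.1] F [ 1.5 -0.7  0.2] open 57.5 t 0.6 q [-0.95 -0.19  1.63  0.    1.7  -0.2 ]
d [ 0.2756 -0.0703  0.1053] rv [-0.0002 -0.0007 -0.5597] norm 303
d [0.    0.    0.095] rv [0. 0. 0.] norm 95
```

>>> {"fn": "drive_tool", "kwargs": {"rows": "0 0.18 -0.045 0.07 0 0 -0.4;0 0.18 -0.045 0.07 0 0 -0.4;0 0.18 -0.045 0.07 0 0 -0.4;0 0.18 -0.045 0.07 0 0 -0.4;0 0.18 -0.045 0.07 0 0 -0.4"}}

```text
t: 1.1
eef_pos: [382.2, -148.5, 132.4]
tcp_rot: [[0.342, 0.94, -0.004], [0.94, -0.342, 0.005], [0.003, -0.006, -1.0]]
contact_force: [-0.6, 0.2, 0.1]
opening: 47.0
finger_force: 0.0
```

Run:
```python
from pl import *
B=Rd(-.197)
plan(([430,-64.5,100],B),([430,-64.5,5],B))
cv2.imwrite("pics/t1.png",cv2.resize(env.grab_frame("top")[200:320,260:440],(780,520),interpolation=3))
```

```text
now [ 382.2 -148.5  132.4] F [-0.6  0.2  0.1] open 47.0 t 1.1 q [-0.51 -0.2   1.79  0.    1.56 -0.16]
d [0.0952 0.0163 0.0326] rv [-0.0055 -0.0035 -0.1525] norm 102
d [0.    0.    0.095] rv [0. 0. 0.] norm 95
```

View pics/t1.png

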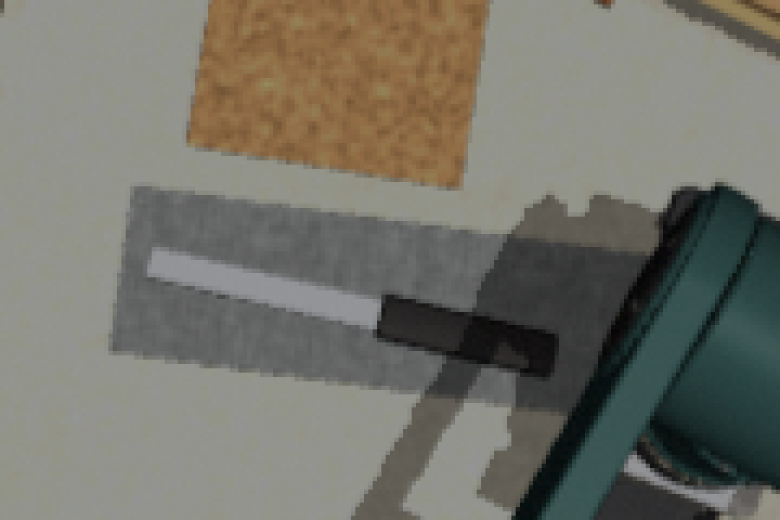

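The bar's tip is at top-view pixel (294,260), the same as before. Next I grasp it.

>>> {"fn": "drive_tool", "kwargs": {"rows": "0 0.095 0.016 0.033 -0.005 -0.003 -0.152;0 0.095 0.016 0.033 -0.005 -0.003 -0.152;0 0.095 0.016 0.033 -0.005 -0.003 -0.152;0 0.095 0.016 0.033 -0.005 -0.003 -0.152;0 0.095 0.016 0.033 -0.005 -0.003 -0.152"}}

```text
t: 1.65
eef_pos: [430.6, -72.5, 103.2]
tcp_rot: [[0.207, 0.978, 0.005], [0.978, -0.207, -0.006], [-0.005, 0.006, -1.0]]
contact_force: [0.1, -0.9, 0.8]
opening: 46.9
finger_force: 0.0
```

>>> {"fn": "drive_tool", "kwargs": {"rows": "0 0 0 0.03 0 0 0;0 0 0 0.06 0 0 0;0 0 0 0.075 0 0 0;0 0 0 0.085 0 0 0;0 0 0 0.085 0 0 0"}}

```text
t: 2.15
eef_pos: [430.0, -72.3, 16.8]
tcp_rot: [[0.207, 0.978, 0.002], [0.978, -0.207, -0.004], [-0.004, 0.003, -1.0]]
contact_force: [-0.8, 0.0, 0.3]
opening: 47.3
finger_force: 0.0
```

Run:
```python
from pl import *
B=Rd(-.197)
plan(([430,-64.5,5],B))
```

```text
now [430.  -72.3  16.8] F [-0.8  0.   0.3] open 47.3 t 2.15 q [-0.29 -0.05  1.9  -0.    1.29 -0.08]
d [ 0.0076 -0.0017  0.0118] rv [ 0.0031  0.0037 -0.0116] norm 14
```

>>> {"fn": "drive_tool", "kwargs": {"rows": "0 0.008 -0.002 0.012 0.003 0.004 -0.012;0 0.008 -0.002 0.012 0.003 0.004 -0.012;-0.6 0.008 -0.002 0.012 0.003 0.004 -0.012;-1 0.008 -0.002 0.012 0.003 0.004 -0.012;-1 0.008 -0.002 0.012 0.003 0.004 -0.012", "squeeze": 60}}

```text
t: 2.65
eef_pos: [431.2, -62.9, 6.0]
tcp_rot: [[0.193, 0.981, 0.003], [0.981, -0.193, -0.0], [0.0, 0.003, -1.0]]
contact_force: [0.4, -0.6, -0.0]
opening: 26.3
finger_force: 0.0
```

>>> {"fn": "drive_tool", "kwargs": {"rows": "-1 0 0 0 0 0 0;-1 0 0 0 0 0 0;-1 0 0 0 0 0 0;-1 0 0 0 0 0 0;-1 0 0 0 0 0 0"}}

```text
t: 3.15
eef_pos: [431.2, -62.9, 5.9]
tcp_rot: [[0.193, 0.981, 0.003], [0.981, -0.193, -0.0], [0.001, 0.003, -1.0]]
contact_force: [1.4, -0.5, 3.4]
opening: 23.6
finger_force: 60.0
```

Run:
```python
from pl import *
B=Rd(-.196)
plan(([431,-63,95],B),([549,27.5,95],B),([549,27.5,74],B))
```

```text
now [431.2 -62.9   5.9] F [ 1.4 -0.5  3.4] open 23.6 t 3.15 q [-0.28 -0.04  1.91  0.    1.27 -0.08]
d [-0.0001  0.0001 -0.0891] rv [ 0.003  -0.0006  0.002 ] norm 89
d [0.1117 0.0981 0.    ] rv [0. 0. 0.] norm 149
d [0.    0.    0.021] rv [0. 0. 0.] norm 21
```

>>> {"fn": "drive_tool", "kwargs": {"rows": "-1 0 0 -0.01 0 0 0;-1 0 0 -0.03 0 0 0;-1 0 0 -0.06 0 0 0;-1 0 0 -0.09 0 0 0;-1 0 0 -0.09 0 0 0"}}

```text
t: 3.65
eef_pos: [433.1, -63.7, 99.6]
tcp_rot: [[0.193, 0.981, 0.01], [0.981, -0.193, -0.002], [-0.0, 0.01, -1.0]]
contact_force: [0.3, -0.3, -1.2]
opening: 23.5
finger_force: 60.0
```

>>> {"fn": "drive_tool", "kwargs": {"rows": "-1 0.02 0.02 0 0 0 0;-1 0.04 0.04 0 0 0 0;-1 0.07 0.06 0 0 0 0;-1 0.1 0.08 0 0 0 0;-1 0.111 0.098 0 0 0 0"}}

```text
t: 4.15
eef_pos: [547.6, 29.6, 93.1]
tcp_rot: [[0.191, 0.982, -0.002], [0.982, -0.191, 0.001], [0.001, -0.002, -1.0]]
contact_force: [0.3, -0.4, -1.5]
opening: 23.4
finger_force: 60.0
```

Run:
```python
from pl import *
B=Rd(-.196)
plan(([549,27.5,74],B))
for n,a in(("top",(slice(150,270),slice(160,340))),("side",(slice(230,350),slice(180,360)))):
    cv2.imwrite(f"pics/p_{n}.png",env.grab_frame(n)[a])
a=cv2.imread("pics/p_top.png");b=cv2.imread("pics/p_side.png")
cv2.imwrite("pics/p1.png",cv2.resize(np.hstack([a,b]),(800,267),interpolation=3))
```

```text
now [547.6  29.6  93.1] F [ 0.3 -0.4 -1.5] open 23.4 t 4.15 q [-0.05  0.13  1.54  0.    1.47  0.14]
d [-0.0018  0.0018  0.0191] rv [-0.0025 -0.0009  0.0043] norm 19
```

View pics/p1.png

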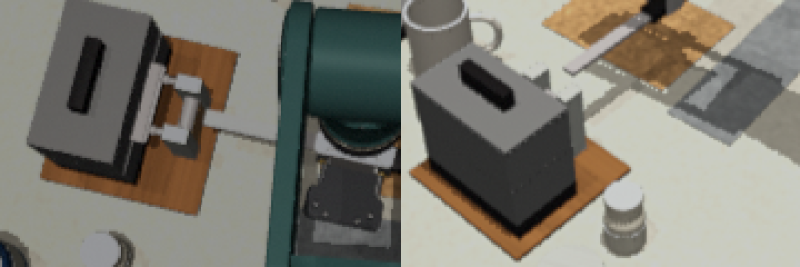

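The bar tip is at about (252,203) in the top view and (256,262) in the side view, just in front of the fulcrum near (245,199).

Run:
```python
from pl import *
k=2.2222
T=lambda u,v:(160+u/k-.3,150+v/k-.3)
S=lambda u,v:(180+(u-400)/k-.3,230+v/k-.3)
print("tip",tri(T(204,118),S(569,71.5)),plane("top",T(204,118),98))
o=np.array([600.3,285.5]);a=1.375;ex=np.array([np.cos(a),np.sin(a)]);ey=np.array([-ex[1],ex[0]])
def loc(P):
    d=P[:2]-o;return np.array([d@ex,d@ey,P[2]])
print("tip pred",loc(np.array([576.8,179.8,98])),"meas",loc(plane("top",T(204,118),98)))
a_=cv2.imread("pics/p_top.png")
cv2.imwrite("pics/p2.png",cv2.resize(a_[15:75,55:145],(810-12,532),interpolation=3))
```

```text
tip [576.7893 182.3962 100.0053] [574.9355 181.5351  98.    ]
tip pred [-108.2523    2.4873   98.    ] meas [-106.9131    4.6538   98.    ]
```

View pics/p2.png

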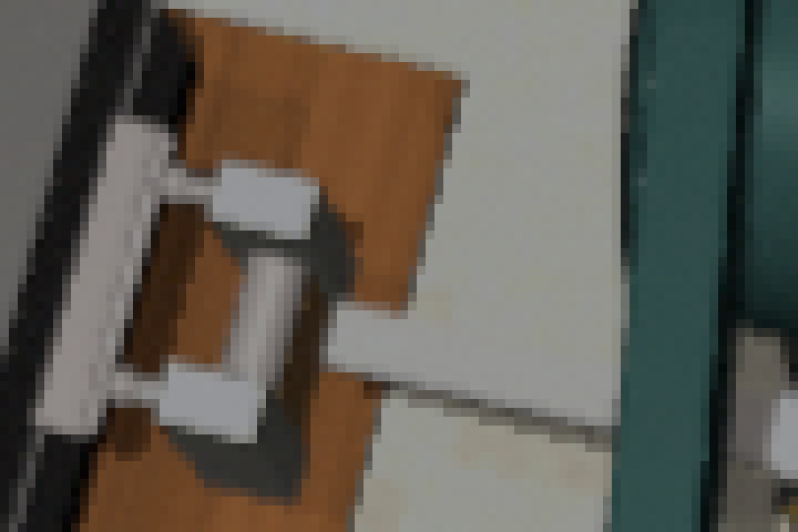

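Run:
```python
from pl import *
k=8.867
T=lambda u,v:(215+u/k-.44,165+v/k-.44)
o=np.array([600.3,285.5]);a=1.375;ex=np.array([np.cos(a),np.sin(a)]);ey=np.array([-ex[1],ex[0]])
def loc(P):
    d=P[:2]-o;return np.array([d@ex,d@ey,P[2]])
for n,p,z in[("post1",(268,200),102),("post2",(210,403),102),("fulc",(264,315),76),("tip",(329,340),99),("lip out1",(170,135),90.5),("lip out2",(98,437),90.5),("lip in1",(110,120),90.5),("lip in2",(38,425),90.5),("blade up",(500,330),98),("blade lo",(500,405),98)]:
    print(n,loc(plane("top",T(*p),z)))
```

```text
post1 [-85.0732 -25.2291 102.    ]
post2 [-83.2613  27.1757 102.    ]
fulc [-86.6212  -1.6071  76.    ]
tip [-107.4652    4.9727   99.    ]
lip out1 [-55.476  -38.1501  90.5   ]
lip out2 [-56.4096  39.7691  90.5   ]
lip in1 [-40.0325 -38.5492  90.5   ]
lip in2 [-41.2719  40.1286  90.5   ]
blade up [-147.6813   -6.9441   98.    ]
blade lo [-152.0068   11.2818   98.    ]
```

>>> {"fn": "drive_tool", "kwargs": {"rows": "-1 0 0.003 0.01 0 0 0;-1 0 0.003 0.019 0 0 0;-1 0.01 0.003 0.019 0 0 0;-1 0.03 0.003 0.019 0 0 0;-1 0.03 0.003 0.019 0 0 0"}}

```text
t: 4.75
eef_pos: [556.4, 57.7, 76.5]
tcp_rot: [[0.191, 0.981, 0.001], [0.981, -0.191, 0.002], [0.002, 0.001, -1.0]]
contact_force: [0.1, -0.3, -1.9]
opening: 23.2
finger_force: 60.0
```

>>> {"fn": "drive_tool", "kwargs": {"rows": "-1 0 0 0 0 0 0;-1 0 0 0 0 0 0"}}

```text
t: 4.95
eef_pos: [556.5, 55.5, 76.8]
tcp_rot: [[0.193, 0.981, 0.002], [0.981, -0.193, -0.0], [0.0, 0.002, -1.0]]
contact_force: [-0.1, 0.4, -1.9]
opening: 23.8
finger_force: 60.0
```

>>> {"fn": "drive_tool", "kwargs": {"rows": "-1 0 0 0.001 0 0 0;-1 0 0 0.001 0 0 0"}}

```text
t: 5.15
eef_pos: [556.7, 55.5, 75.6]
tcp_rot: [[0.193, 0.981, 0.002], [0.981, -0.193, 0.0], [0.0, 0.002, -1.0]]
contact_force: [0.6, 1.1, -1.2]
opening: 23.7
finger_force: 60.0
```

>>> {"fn": "drive_tool", "kwargs": {"rows": "-1 0 0 0.001 0 0 0;-1 0 0 0.001 0 0 0"}}

```text
t: 5.35
eef_pos: [556.7, 55.8, 74.5]
tcp_rot: [[0.193, 0.981, 0.002], [0.981, -0.193, 0.0], [0.0, 0.001, -1.0]]
contact_force: [-0.4, -0.1, -2.8]
opening: 23.5
finger_force: 60.0
```

>>> {"fn": "drive_tool", "kwargs": {"rows": "-1 0 0 0.001 0 0 0;-1 0 0 0.001 0 0 0"}}

```text
t: 5.55
eef_pos: [556.7, 56.0, 73.5]
tcp_rot: [[0.193, 0.981, 0.001], [0.981, -0.193, 0.0], [0.0, 0.001, -1.0]]
contact_force: [-0.1, -0.4, -2.0]
opening: 23.6
finger_force: 60.0
```

Not yet touching the fulcrum (predicted at TCP z ≈ 72).

>>> {"fn": "drive_tool", "kwargs": {"rows": "-1 0 0 0.001 0 0 0;-1 0 0 0.001 0 0 0"}}

```text
t: 5.75
eef_pos: [556.7, 56.0, 72.5]
tcp_rot: [[0.193, 0.981, 0.002], [0.981, -0.193, 0.0], [0.0, 0.001, -1.0]]
contact_force: [-0.4, 0.1, -1.7]
opening: 23.3
finger_force: 60.0
```

>>> {"fn": "drive_tool", "kwargs": {"rows": "-1 0 0 0.001 0 0 0;-1 0 0 0.001 0 0 0"}}

```text
t: 5.95
eef_pos: [556.9, 56.0, 71.7]
tcp_rot: [[0.193, 0.981, 0.002], [0.981, -0.193, 0.0], [0.001, 0.002, -1.0]]
contact_force: [0.3, -0.3, -1.6]
opening: 23.2
finger_force: 60.0
```

>>> {"fn": "drive_tool", "kwargs": {"rows": "-1 0 0 0.001 0 0 0;-1 0 0 0.001 0 0 0"}}

```text
t: 6.15
eef_pos: [556.9, 56.0, 70.8]
tcp_rot: [[0.193, 0.981, 0.002], [0.981, -0.193, 0.0], [0.001, 0.002, -1.0]]
contact_force: [-0.8, -1.1, -0.0]
opening: 23.8
finger_force: 60.0
```

>>> {"fn": "drive_tool", "kwargs": {"rows": "-1 0 0 -0.002 0 0 0;-1 0.01 0 -0.002 0 0 0;-1 0.02 0 -0.002 0 0 0;-1 0.03 0 -0.002 0 0 0;-1 0.03 0 -0.002 0 0 0"}}

```text
t: 6.65
eef_pos: [562.7, 87.3, 72.5]
tcp_rot: [[0.191, 0.982, 0.002], [0.982, -0.191, 0.001], [0.001, 0.001, -1.0]]
contact_force: [0.4, 0.1, -2.5]
opening: 23.4
finger_force: 60.0
```

>>> {"fn": "drive_tool", "kwargs": {"rows": "-1 0.002 0 0 0 0 0;-1 0.002 0 0 0 0 0;-1 0.002 0 0 0 0 0"}}

```text
t: 6.95
eef_pos: [563.0, 87.2, 72.7]
tcp_rot: [[0.193, 0.981, 0.002], [0.981, -0.193, -0.0], [0.0, 0.002, -1.0]]
contact_force: [0.9, -0.3, -2.6]
opening: 23.1
finger_force: 60.0
```

>>> {"fn": "drive_tool", "kwargs": {"rows": "-1 0.002 0 0 0 0 0;-1 0.002 0 0 0 0 0;-1 0.002 0 0 0 0 0"}}

```text
t: 7.25
eef_pos: [563.4, 89.3, 72.7]
tcp_rot: [[0.193, 0.981, 0.002], [0.981, -0.193, 0.0], [0.001, 0.002, -1.0]]
contact_force: [-0.7, 0.4, -2.5]
opening: 23.2
finger_force: 60.0
```

>>> {"fn": "drive_tool", "kwargs": {"rows": "-1 0.002 0 0 0 0 0;-1 0.002 0 0 0 0 0;-1 0.002 0 0 0 0 0"}}

```text
t: 7.55
eef_pos: [563.8, 91.3, 72.7]
tcp_rot: [[0.193, 0.981, 0.002], [0.981, -0.193, 0.0], [0.0, 0.002, -1.0]]
contact_force: [0.4, -0.9, -1.0]
opening: 23.7
finger_force: 60.0
```

>>> {"fn": "drive_tool", "kwargs": {"rows": "-1 0 0 0.002 0 0 0;-1 0.0003 0 0.0065 0 0.04 0;-1 0.0006 0 0.011 0 0.08 0;-1 0.001 0 0.0154 0 0.12 0;-1 0.001 0 0.0154 0 0.12 0"}}

```text
t: 8.05
eef_pos: [563.9, 91.9, 57.1]
tcp_rot: [[0.193, 0.981, 0.025], [0.974, -0.195, 0.119], [0.121, 0.001, -0.993]]
contact_force: [0.4, 0.9, -0.0]
opening: 23.1
finger_force: 60.0
```

>>> {"fn": "drive_tool", "kwargs": {"rows": "-1 0.0003 0 0.0045 0 0.04 0;-1 0.0003 0 0.0045 0 0.04 0;-1 0.0006 0 0.009 0 0.08 0;-1 0.0006 0 0.009 0 0.08 0;-1 0.0006 0 0.009 0 0.08 0"}}

```text
t: 8.55
eef_pos: [565.1, 94.1, 49.7]
tcp_rot: [[0.188, 0.981, 0.042], [0.962, -0.193, 0.194], [0.198, 0.004, -0.98]]
contact_force: [-1.1, 0.1, 4.0]
opening: 23.5
finger_force: 60.0
```

>>> {"fn": "drive_tool", "kwargs": {"rows": "-1 0.0003 0 0.0045 0 0.04 0;-1 0.0003 0 0.0045 0 0.04 0;-1 0.0006 0 0.009 0 0.08 0;-1 0.0006 0 0.009 0 0.08 0;-1 0.0006 0 0.009 0 0.08 0"}}

```text
t: 9.05
eef_pos: [564.8, 96.2, 39.6]
tcp_rot: [[0.185, 0.981, 0.055], [0.943, -0.193, 0.27], [0.276, 0.002, -0.961]]
contact_force: [1.1, -0.1, 1.1]
opening: 23.5
finger_force: 60.0
```

>>> {"fn": "drive_tool", "kwargs": {"rows": "-1 0.0003 0 0.0045 0 0.04 0;-1 0.0003 0 0.0045 0 0.04 0;-1 0.0003 0 0.0045 0 0.04 0"}}

```text
t: 9.35
eef_pos: [564.9, 97.4, 35.3]
tcp_rot: [[0.183, 0.981, 0.061], [0.932, -0.193, 0.307], [0.313, 0.001, -0.95]]
contact_force: [0.1, -0.7, 0.4]
opening: 23.2
finger_force: 60.0
```

Run:
```python
from pl import *
plan()
cv2.imwrite("pics/s2.png",np.hstack([cv2.resize(env.grab_frame("side")[220:350,170:310],None,fx=2.8,fy=2.8,interpolation=3),cv2.resize(env.grab_frame("top")[140:270,160:300],None,fx=2.8,fy=2.8,interpolation=3)]))
```

```text
now [564.9  97.4  35.3] F [ 0.1 -0.7  0.4] open 23.2 t 9.35 q [-0.12  0.19  1.64  0.33  1.3  -0.02]
```

View pics/s2.png

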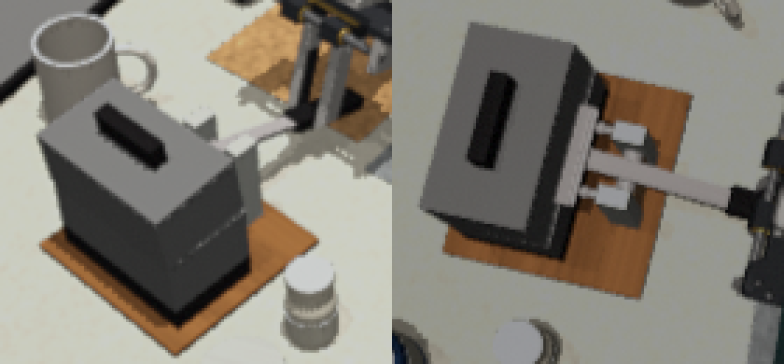

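>>> {"fn": "drive_tool", "kwargs": {"rows": "-1 0.0003 0 0.0045 0 0.04 0;-1 0.0003 0 0.0045 0 0.04 0;-1 0.0003 0 0.0045 0 0.04 0"}}

```text
t: 9.75
eef_pos: [565.3, 99.1, 31.3]
tcp_rot: [[0.18, 0.981, 0.069], [0.919, -0.193, 0.344], [0.351, 0.001, -0.936]]
contact_force: [-0.2, -2.4, -1.0]
opening: 23.6
finger_force: 60.0
```

Run:
```python
from pl import *
plan()
cv2.imwrite("pics/s3.png",cv2.resize(env.grab_frame("side")[240:340,175:285],None,fx=5.4,fy=5.4,interpolation=3))
```

```text
now [565.3  99.1  31.3] F [-0.2 -2.4 -1. ] open 23.6 t 9.75 q [-0.14  0.19  1.66  0.37  1.29 -0.05]
```

View pics/s3.png

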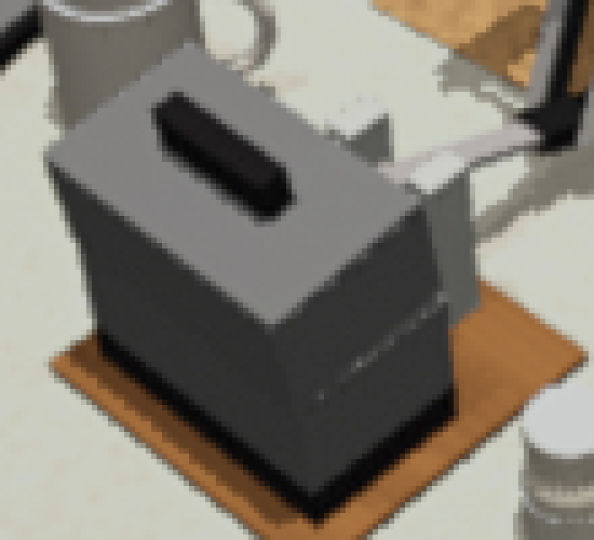

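The lid's front is up: a wedge gap opens from (320,400) to (440,300) and the force is gone. I level the bar, back out and return it to the mat.

>>> {"fn": "drive_tool", "kwargs": {"rows": "-1 0.0003 0 -0.005 0 -0.05 0;-1 0.0006 0 -0.011 0 -0.1 0;-1 0.001 0 -0.016 0 -0.15 0;-1 0.0015 0 -0.0205 0 -0.19 0;-1 0.0015 0 -0.0205 0 -0.19 0"}}

```text
t: 10.3
eef_pos: [565.1, 94.8, 52.3]
tcp_rot: [[0.187, 0.982, 0.036], [0.968, -0.191, 0.165], [0.169, 0.004, -0.986]]
contact_force: [0.7, 0.3, -1.5]
opening: 23.4
finger_force: 60.0
```

>>> {"fn": "drive_tool", "kwargs": {"rows": "-1 0.0003 0 -0.005 0 -0.05 0;-1 0.0006 0 -0.0105 0 -0.1 0;-1 0.001 0 -0.0155 0 -0.15 0;-1 0.0015 0 -0.019 0 -0.18 0;-1 0.0015 0 -0.02 0 -0.18 0"}}

```text
t: 10.8
eef_pos: [564.2, 92.5, 71.3]
tcp_rot: [[0.192, 0.981, 0.001], [0.981, -0.192, -0.01], [-0.009, 0.002, -1.0]]
contact_force: [0.7, -0.7, 0.2]
opening: 23.2
finger_force: 60.0
```

Run:
```python
from pl import *
B=Rd(-.196);Bm=Rd(-.197+0)
plan(([550,26,74],B),([550,26,95],B),([438,-57,95],Rd(-.15)),([438,-57,6.5],Rd(-.15)))
```

```text
now [564.2  92.5  71.3] F [ 0.7 -0.7  0.2] open 23.2 t 10.8 q [ 0.07  0.2   1.51 -0.01  1.43  0.26]
d [-0.068  -0.0012 -0.002 ] rv [0.0025 0.0093 0.0033] norm 68
d [ 0.     0.    -0.021] rv [0. 0. 0.] norm 21
d [-0.1032 -0.0937  0.    ] rv [ 0.     0.    -0.046] norm 139
d [0.     0.     0.0885] rv [0. 0. 0.] norm 88
```

>>> {"fn": "drive_tool", "kwargs": {"rows": "-1 0 0 -0.003 0 0.009 0;-1 -0.01 0 -0.003 0 0.009 0;-1 -0.03 0 -0.003 0 0.009 0;-1 -0.06 0 -0.003 0 0.009 0;-1 -0.075 0 -0.004 0 0.009 0"}}

```text
t: 11.3
eef_pos: [547.9, 15.9, 74.5]
tcp_rot: [[0.195, 0.981, -0.001], [0.981, -0.195, -0.001], [-0.001, -0.001, -1.0]]
contact_force: [-0.4, 0.7, -2.9]
opening: 23.4
finger_force: 60.0
```

>>> {"fn": "drive_tool", "kwargs": {"rows": "-1 0 0 -0.015 0 0 0;-1 -0.02 -0.02 -0.03 0 0 -0.01;-1 -0.05 -0.05 -0.03 0 0 -0.03;-1 -0.08 -0.08 -0.03 0 0 -0.046;-1 -0.09 -0.09 -0.03 0 0 -0.046"}}

```text
t: 11.8
eef_pos: [441.7, -53.2, 106.5]
tcp_rot: [[0.149, 0.989, 0.002], [0.989, -0.149, -0.001], [-0.0, 0.002, -1.0]]
contact_force: [-0.6, -0.8, -1.7]
opening: 23.2
finger_force: 60.0
```

Run:
```python
from pl import *
plan(([441,-48,95],Rd(-.15)),([441,-48,6.2],Rd(-.15)))
```

```text
now [441.7 -53.2 106.5] F [-0.6 -0.8 -1.7] open 23.2 t 11.8 q [-0.25 -0.11  1.76 -0.    1.49 -0.1 ]
d [ 0.005  -0.0014  0.0115] rv [0.0019 0.0004 0.0008] norm 13
d [0.     0.     0.0888] rv [0. 0. 0.] norm 89
```

>>> {"fn": "drive_tool", "kwargs": {"rows": "-1 0.005 -0.001 0.03 0 0 0;-1 0.005 -0.001 0.06 0 0 0;-1 0.005 -0.001 0.08 0 0 0;-1 0.005 -0.001 0.092 0 0 0;-1 0.005 -0.001 0.098 0 0 0"}}

```text
t: 12.3
eef_pos: [443.8, -47.0, 7.1]
tcp_rot: [[0.147, 0.989, 0.001], [0.989, -0.147, 0.0], [0.0, 0.001, -1.0]]
contact_force: [0.3, -0.4, -2.7]
opening: 23.3
finger_force: 60.0
```

>>> {"fn": "drive_tool", "kwargs": {"rows": "-1 0 0 0.002 0 0 0;-1 0 0 0.002 0 0 0;-1 0 0 0.002 0 0 0;-1 0 0 0.002 0 0 0;-1 0 0 0.002 0 0 0"}}

```text
t: 12.8
eef_pos: [444.1, -47.7, 6.1]
tcp_rot: [[0.148, 0.989, 0.003], [0.989, -0.148, -0.001], [-0.001, 0.003, -1.0]]
contact_force: [-0.1, 1.1, -1.4]
opening: 23.3
finger_force: 60.0
```

>>> {"fn": "drive_tool", "kwargs": {"rows": "-0.3 0 0 0 0 0 0;-0.2 0 0 0 0 0 0;-0.2 0 0 0 0 0 0;-0.2 0 0 -0.04 0 0 0;-0.2 0 0 -0.09 0 0 0"}}

```text
t: 13.3
eef_pos: [441.1, -47.0, 94.1]
tcp_rot: [[0.148, 0.989, -0.005], [0.989, -0.148, 0.001], [0.0, -0.005, -1.0]]
contact_force: [0.7, -0.5, -0.3]
opening: 37.8
finger_force: 0.0
```

>>> {"fn": "drive_tool", "kwargs": {"rows": "0 0.1 0 -0.05 0 0 -0.14;0 0.1 0 -0.1 0 0 -0.29;0 0.1 0 -0.14 0 0 -0.43;0 0.1 0 -0.14 0 0 -0.58;0 0.1 0 -0.14 0 0 -0.72"}}

```text
t: 13.8
eef_pos: [460.7, 52.9, 241.9]
tcp_rot: [[-0.548, 0.836, 0.013], [0.836, 0.548, -0.0], [-0.008, 0.011, -1.0]]
contact_force: [0.0, -0.1, 0.3]
opening: 46.6
finger_force: 0.0
```

Run:
```python
from pl import *
plan(([601.5,291.5,230],Rd(1.375)),([601.5,291.5,150],Rd(1.375)))
```

```text
now [460.7  52.9 241.9] F [ 0.  -0.1  0.3] open 46.6 t 13.8 q [-0.01 -0.12  1.5  -0.    1.74 -0.59]
d [0.1225 0.2485 0.0136] rv [ 0.0072  0.0115 -0.7947] norm 277
d [0.   0.   0.08] rv [0. 0. 0.] norm 80
```

>>> {"fn": "drive_tool", "kwargs": {"rows": "0 0.105 0.21 0.01 0 0 -0.7;0 0.105 0.21 0.01 0 0 -0.7;0 0.105 0.21 0.01 0 0 -0.7;0 0.105 0.21 0.01 0 0 -0.7;0 0.105 0.21 0.01 0 0 -0.7"}}

```text
t: 14.3
eef_pos: [578.6, 256.2, 224.7]
tcp_rot: [[-0.958, 0.288, 0.001], [0.288, 0.958, -0.0], [-0.001, -0.0, -1.0]]
contact_force: [0.4, -0.9, -0.3]
opening: 47.1
finger_force: 0.0
```

>>> {"fn": "drive_tool", "kwargs": {"rows": "0 0 0 0 0 0 0;0 0 0 0 0 0 0"}}

```text
t: 14.5
eef_pos: [577.6, 253.8, 224.7]
tcp_rot: [[-0.956, 0.294, 0.0], [0.294, 0.956, -0.002], [-0.001, -0.002, -1.0]]
contact_force: [0.0, 0.6, 0.5]
opening: 47.1
finger_force: 0.0
```

Run:
```python
from pl import *
plan(([601.5,291.5,230],Rd(1.375)),([601.5,291.5,150],Rd(1.375)))
```

```text
now [577.6 253.8 224.7] F [0.  0.6 0.5] open 47.1 t 14.5 q [ 0.33  0.27  1.12 -0.    1.75 -0.95]
d [-0.0117  0.0431 -0.0054] rv [-0.0018  0.0005 -0.1029] norm 45
d [0.   0.   0.08] rv [0. 0. 0.] norm 80
```

>>> {"fn": "drive_tool", "kwargs": {"rows": "0 -0.012 0.043 0 0.08 0 -0.103;0 -0.012 0.043 0 0.08 0 -0.103;0 -0.012 0.043 0 0.08 0 -0.103;0 -0.012 0.043 0 0.08 0 -0.103"}}

```text
t: 14.9
eef_pos: [602.0, 289.7, 227.9]
tcp_rot: [[-0.98, 0.196, -0.015], [0.197, 0.977, -0.077], [-0.0, -0.079, -0.997]]
contact_force: [-0.7, 0.4, 0.4]
opening: 47.2
finger_force: 0.0
```

Run:
```python
from pl import *
plan(([601.5,291.5,151],Rd(1.375,.08,1.375-np.pi/2)))
print(env.sense()["tcp_rot"])
cv2.imwrite("pics/g1.png",np.hstack([cv2.resize(env.grab_frame("side")[170:350,150:330],None,fx=2.2,fy=2.2,interpolation=3),cv2.resize(env.grab_frame("top")[130:310,150:330],None,fx=2.2,fy=2.2,interpolation=3)]))
```

```text
now [602.  289.7 227.9] F [-0.7  0.4  0.4] open 47.2 t 14.9 q [ 0.4   0.4   0.96 -0.07  1.83 -0.99]
d [0.0009 0.0077 0.0765] rv [-0.1588  0.0004 -0.0023] norm 77
[[-0.9804  0.1962 -0.0151]
 [ 0.1968  0.9774 -0.0773]
 [-0.0004 -0.0787 -0.9969]]
```

View pics/g1.png

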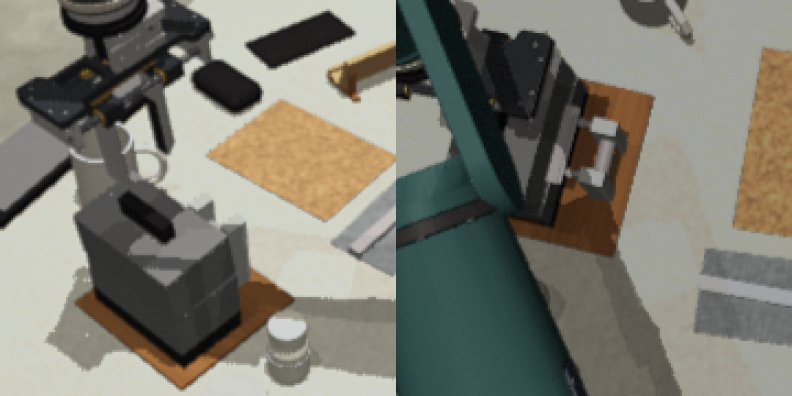

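The fingers are over the handle, and the lid's front gap shows at about (215,295). Lowering and gripping.

>>> {"fn": "drive_tool", "kwargs": {"rows": "0 0.001 0.003 0.03 0 0 0;0 0.001 0.006 0.055 0 0 0;0 0.001 0.008 0.07 0 0 0;0 0.001 0.008 0.076 0 0 0;0 0.001 0.008 0.076 0 0 0"}}

```text
t: 15.5
eef_pos: [600.9, 292.4, 149.6]
tcp_rot: [[-0.981, 0.195, -0.018], [0.195, 0.978, -0.078], [0.002, -0.08, -0.997]]
contact_force: [-0.3, -0.1, -0.9]
opening: 47.2
finger_force: 0.0
```

>>> {"fn": "drive_tool", "kwargs": {"rows": "-1 0 0 0 0 0 0;-1 0 0 0 0 0 0;-1 0 0 0 0 0 0;-1 0 0 0 0 0 0;-1 0 0 0 0 0 0", "squeeze": 50}}

```text
t: 16.0
eef_pos: [601.5, 293.7, 149.9]
tcp_rot: [[-0.981, 0.194, -0.017], [0.195, 0.978, -0.077], [0.001, -0.079, -0.997]]
contact_force: [1.2, 1.5, 1.0]
opening: 15.6
finger_force: 50.0
```

>>> {"fn": "drive_tool", "kwargs": {"rows": "-1 0 0 0 0 0 0;-1 0 0 0 0 0 0;-1 0 0 0 0 0 0"}}

```text
t: 16.3
eef_pos: [601.4, 293.7, 149.9]
tcp_rot: [[-0.981, 0.194, -0.017], [0.194, 0.978, -0.077], [0.001, -0.079, -0.997]]
contact_force: [1.4, 2.5, 3.2]
opening: 15.5
finger_force: 50.0
```

>>> {"fn": "drive_tool", "kwargs": {"rows": "-1 0 -0.0004 -0.005 0 0 0;-1 0 -0.001 -0.012 0 0 0;-1 0 -0.002 -0.02 0 0 0;-1 0 -0.002 -0.03 0 0 0;-1 0 -0.003 -0.04 0 0 0"}}

```text
t: 16.8
eef_pos: [601.2, 293.2, 190.1]
tcp_rot: [[-0.981, 0.194, -0.018], [0.195, 0.978, -0.078], [0.002, -0.08, -0.997]]
contact_force: [0.7, -0.2, -2.2]
opening: 15.7
finger_force: 50.0
```

>>> {"fn": "drive_tool", "kwargs": {"rows": "-1 0 -0.001 -0.015 0 0 0;-1 0 -0.002 -0.03 0 0 0;-1 0 -0.004 -0.045 0 0 0;-1 0 -0.004 -0.05 0 0 0;-1 0 -0.004 -0.05 0 0 0"}}

```text
t: 17.3
eef_pos: [601.9, 293.5, 241.4]
tcp_rot: [[-0.981, 0.194, -0.015], [0.195, 0.978, -0.077], [-0.0, -0.078, -0.997]]
contact_force: [-0.2, -0.3, -1.9]
opening: 16.0
finger_force: 50.0
```

Run:
```python
from pl import *
Q=Rd(1.375)
plan(([601.4,293.7,240],Q),([612,-15,240],Q),([612,-15,72],Q))
```

```text
now [601.9 293.5 241.4] F [-0.2 -0.3 -1.9] open 16.0 t 17.3 q [ 0.4   0.4   0.92 -0.07  1.86 -0.99]
d [0.0005 0.0002 0.0014] rv [-0.0785  0.0003 -0.0001] norm 2
d [-0.0705 -0.3007  0.    ] rv [0. 0. 0.] norm 309
d [0.    0.    0.168] rv [0. 0. 0.] norm 168
```

>>> {"fn": "drive_tool", "kwargs": {"rows": "-1 0 0 0 -0.02 0 0;-1 0 0 0 -0.04 0 0;-1 0 0 0 -0.06 0 0;-1 0 0 0 -0.078 0 0;-1 0 0 0 -0.078 0 0"}}

```text
t: 17.8
eef_pos: [601.3, 292.4, 239.5]
tcp_rot: [[-0.981, 0.196, -0.003], [0.196, 0.981, -0.001], [0.002, -0.002, -1.0]]
contact_force: [0.7, -0.5, -1.7]
opening: 15.8
finger_force: 50.0
```

>>> {"fn": "drive_tool", "kwargs": {"rows": "-1 -0.004 -0.02 0 0 0 0;-1 -0.012 -0.05 0 0 0 0;-1 -0.02 -0.085 0 0 0 0;-1 -0.028 -0.12 0 0 0 0;-1 -0.035 -0.15 0 0 0 0"}}

```text
t: 18.3
eef_pos: [606.2, 136.4, 239.9]
tcp_rot: [[-0.981, 0.196, -0.003], [0.196, 0.981, -0.003], [0.002, -0.003, -1.0]]
contact_force: [-0.4, -0.8, -2.7]
opening: 15.6
finger_force: 50.0
```

>>> {"fn": "drive_tool", "kwargs": {"rows": "-1 -0.009 -0.04 0 0 0 0;-1 -0.018 -0.08 0 0 0 0;-1 -0.026 -0.11 0 0 0 0;-1 -0.032 -0.135 0 0 0 0;-1 -0.035 -0.15 0 0 0 0"}}

```text
t: 18.8
eef_pos: [611.1, -17.8, 240.0]
tcp_rot: [[-0.98, 0.198, -0.003], [0.198, 0.98, -0.003], [0.002, -0.003, -1.0]]
contact_force: [-0.5, -0.0, -2.8]
opening: 15.8
finger_force: 50.0
```

>>> {"fn": "drive_tool", "kwargs": {"rows": "-1 0 0 0.03 0 0 0;-1 0 0 0.07 0 0 0;-1 0 0 0.11 0 0 0;-1 0 0 0.14 0 0 0;-1 0 0 0.16 0 0 0"}}

```text
t: 19.3
eef_pos: [609.1, -14.8, 76.6]
tcp_rot: [[-0.981, 0.194, -0.008], [0.194, 0.981, -0.001], [0.007, -0.003, -1.0]]
contact_force: [0.2, 0.8, -1.3]
opening: 15.5
finger_force: 50.0
```

Run:
```python
from pl import *
plan(([614,-16,66],Rd(1.375)))
cv2.imwrite("pics/l1.png",np.hstack([cv2.resize(env.grab_frame("side")[180:360,160:340],None,fx=2.2,fy=2.2,interpolation=3),cv2.resize(env.grab_frame("top")[130:310,170:350],None,fx=2.2,fy=2.2,interpolation=3)]))
```

```text
now [609.1 -14.8  76.6] F [ 0.2  0.8 -1.3] open 15.5 t 19.3 q [-0.12  0.28  1.4  -0.    1.46 -1.49]
d [-0.0051 -0.0002  0.0106] rv [-0.0027 -0.0071  0.0003] norm 12
```

View pics/l1.png

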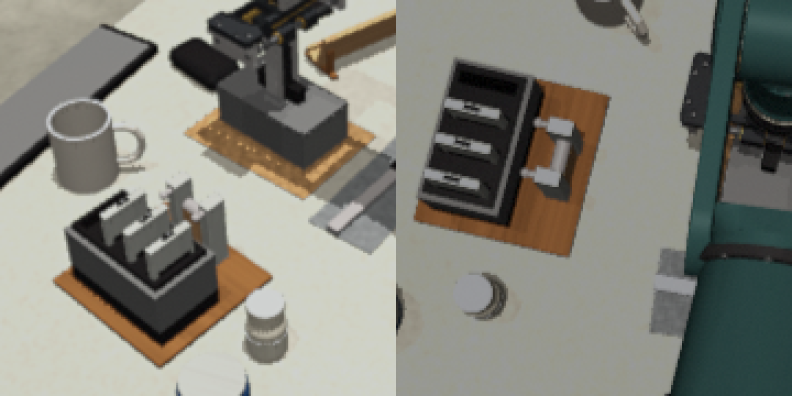

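Lid in hand over the pad; three drives stand in the slots at case y = −18, 18 and 54 (top-view pixels about (385,180), (382,195), (375,212)), and the far slot is empty.

>>> {"fn": "drive_tool", "kwargs": {"rows": "-1 -0.005 0 0.004 0 -0.006 0;-1 -0.005 0 0.007 0 -0.006 0;-1 -0.005 0 0.009 0 -0.006 0;-1 -0.005 0 0.009 0 -0.006 0"}}

```text
t: 19.8
eef_pos: [616.5, -15.9, 71.8]
tcp_rot: [[-0.981, 0.195, 0.004], [0.195, 0.981, -0.003], [-0.005, -0.002, -1.0]]
contact_force: [-0.2, -0.3, -2.2]
opening: 15.7
finger_force: 50.0
```

>>> {"fn": "drive_tool", "kwargs": {"rows": "-1 0 0 0.002 0 0 0;-1 0 0 0.002 0 0 0;-1 0 0 0.002 0 0 0"}}

```text
t: 20.1
eef_pos: [616.1, -15.9, 69.1]
tcp_rot: [[-0.981, 0.195, 0.003], [0.195, 0.981, -0.003], [-0.004, -0.002, -1.0]]
contact_force: [0.1, 0.2, -1.6]
opening: 15.7
finger_force: 50.0
```

>>> {"fn": "drive_tool", "kwargs": {"rows": "-1 0 0 0.002 0 0 0;-1 0 0 0.002 0 0 0;-1 0 0 0.002 0 0 0"}}

```text
t: 20.4
eef_pos: [616.0, -15.9, 66.8]
tcp_rot: [[-0.981, 0.195, 0.003], [0.195, 0.981, -0.003], [-0.003, -0.002, -1.0]]
contact_force: [0.9, -0.0, -2.0]
opening: 15.9
finger_force: 50.0
```

>>> {"fn": "drive_tool", "kwargs": {"rows": "-1 0 0 0.002 0 0 0;-1 0 0 0.002 0 0 0;-1 0 0 0.002 0 0 0"}}

```text
t: 20.7
eef_pos: [616.1, -15.9, 65.0]
tcp_rot: [[-0.981, 0.195, 0.003], [0.195, 0.981, -0.003], [-0.004, -0.002, -1.0]]
contact_force: [1.3, 0.1, -1.5]
opening: 15.9
finger_force: 50.0
```

>>> {"fn": "drive_tool", "kwargs": {"rows": "-1 0 0 0.001 0 0 0;-1 0 0 0.001 0 0 0;-1 0 0 0.001 0 0 0"}}

```text
t: 21.0
eef_pos: [616.3, -16.0, 64.6]
tcp_rot: [[-0.981, 0.195, 0.004], [0.195, 0.981, -0.003], [-0.004, -0.002, -1.0]]
contact_force: [-0.4, -0.9, 1.6]
opening: 16.0
finger_force: 50.0
```

>>> {"fn": "drive_tool", "kwargs": {"rows": "-1 0 0 0.001 0 0 0;-1 0 0 0.001 0 0 0;-1 0 0 0.001 0 0 0"}}

```text
t: 21.3
eef_pos: [616.4, -16.1, 64.6]
tcp_rot: [[-0.981, 0.195, 0.004], [0.195, 0.981, -0.003], [-0.005, -0.002, -1.0]]
contact_force: [-2.3, -1.3, 5.8]
opening: 15.6
finger_force: 50.0
```

>>> {"fn": "drive_tool", "kwargs": {"rows": "-0.5 0 0 -0.001 0 0 0;-0.3 0 0 -0.001 0 0 0;-0.3 0 0 -0.001 0 0 0;-0.3 0 0 -0.05 0 0 0;-0.3 0 0 -0.1 0 0 0"}}

```text
t: 21.8
eef_pos: [613.9, -15.3, 160.7]
tcp_rot: [[-0.981, 0.195, -0.004], [0.195, 0.981, -0.002], [0.003, -0.003, -1.0]]
contact_force: [0.3, -0.1, 0.3]
opening: 32.6
finger_force: 0.0
```

>>> {"fn": "drive_tool", "kwargs": {"rows": "-0.3 0.01 0.04 -0.03 0 0 0.15;-0.3 0.02 0.08 -0.06 0 0 0.3;-0.3 0.03 0.12 -0.06 0 0 0.45;-0.3 0.04 0.16 -0.06 0 0 0.6;-0.3 0.05 0.2 -0.06 0 0 0.75"}}

```text
t: 22.3
eef_pos: [605.3, 192.2, 222.5]
tcp_rot: [[-0.58, 0.815, 0.004], [0.815, 0.58, -0.003], [-0.005, 0.001, -1.0]]
contact_force: [0.4, -0.1, -0.7]
opening: 32.9
finger_force: 0.0
```

```bash
cat > geo.py <<'E'
from pl import *
o=np.array([600.3,285.5,0]);a=1.375;ex=np.array([np.cos(a),np.sin(a),0]);ey=np.array([-ex[1],ex[0],0]);Z=np.array([0,0,1.])
def slot(y,z):return o+ey*y+z*Z
cor=np.array([578.8,-307,14]);ps=-.429;xs=np.array([np.cos(ps),np.sin(ps),0]);ys=np.cross(Z,xs)
u=-np.sin(.35)*xs+np.cos(.35)*Z;n=np.cos(.35)*xs+np.sin(.35)*Z
G=Rd(-.196); K=np.c_[np.cross(n,-u),n,-u]
def place(y,off,up):return cor+ys*y+n*(5+off)+u*(70+up)
E
python3 - <<'E'
from geo import *
plan((slot(54,200),G),(slot(54,101),G))
print(K,place(-78,4,0))
f=env.grab_frame("top");cv2.imwrite("pics/d.png",f)
k=2.2
for p in[(475,108),(468,145),(455,182)]:
    P=plane("top",(170+(p[0]-396)/k-.3,130+p[1]/k-.3),131);print("drive",P,(P-o)@ex,(P-o)@ey)
E
```

```text
now [605.3 192.2 222.5] F [ 0.4 -0.1 -0.7] open 32.9 t 22.3 q [ 0.22  0.27  1.12 -0.    1.74 -0.4 ]
d [0.1183 0.0129 0.022 ] rv [0.0032 0.0037 0.8147] norm 121
d [0.    0.    0.099] rv [0. 0. 0.] norm 99
[[ 0.416   0.8542  0.3118]
 [ 0.9094 -0.3907 -0.1426]
 [ 0.      0.3429 -0.9394]] [ 532.2155 -371.4642   82.8422]
drive [617.6664 277.5932 131.    ] -4.377121325834121 -18.572866671746628
drive [580.9715 282.432  131.    ] -6.769736635960887 18.362310894453525
drive [544.406  292.9908 131.    ] -3.526357919826019 56.28340233205432
```

>>> {"fn": "drive_tool", "kwargs": {"rows": "-0.4 0.115 0.012 0.02 0 0 0.75;-0.4 0.115 0.012 0.02 0 0 0.75;-0.4 0.115 0.012 0.02 0 0 0.75;-0.4 0.115 0.012 0.02 0 0 0.75;-0.4 0.115 0.012 0.02 0 0 0.75"}}

```text
t: 22.85
eef_pos: [547.1, 291.6, 201.0]
tcp_rot: [[0.119, 0.993, 0.002], [0.993, -0.119, -0.004], [-0.003, 0.002, -1.0]]
contact_force: [-0.6, 0.3, 1.2]
opening: 28.3
finger_force: 0.0
```

>>> {"fn": "drive_tool", "kwargs": {"rows": "-0.4 0 0 0 0 0 0.06;-0.4 0 0 0 0 0 0.06;-0.4 0 0 0 0 0 0.06"}}

```text
t: 23.15
eef_pos: [548.0, 290.6, 201.5]
tcp_rot: [[0.173, 0.985, 0.003], [0.985, -0.173, -0.003], [-0.003, 0.003, -1.0]]
contact_force: [-0.4, 0.6, -0.3]
opening: 28.3
finger_force: 0.0
```

Run:
```python
from geo import *
plan((slot(54.7,145)-2*ex,G),(slot(54.7,101)-2*ex,G))
```

```text
now [548.  290.6 201.5] F [-0.4  0.6 -0.3] open 28.3 t 23.15 q [ 0.4   0.24  1.2  -0.    1.7   0.57]
d [ 0.0034 -0.0025  0.0565] rv [0.0032 0.0026 0.0218] norm 57
d [0.    0.    0.044] rv [0. 0. 0.] norm 44
```

>>> {"fn": "drive_tool", "kwargs": {"rows": "-0.4 0.003 -0.002 0.03 0.003 0.003 0.022;-0.4 0.003 -0.002 0.056 0.003 0.003 0.022;-0.4 0.003 -0.002 0.056 0.003 0.003 0.022;-0.4 0.003 -0.002 0.056 0.003 0.003 0.022"}}

```text
t: 23.55
eef_pos: [546.6, 293.6, 145.7]
tcp_rot: [[0.196, 0.981, -0.0], [0.981, -0.196, 0.0], [-0.0, -0.0, -1.0]]
contact_force: [0.1, 0.6, 1.0]
opening: 28.4
finger_force: 0.0
```

>>> {"fn": "drive_tool", "kwargs": {"rows": "-0.4 0 0 0.012 0 0 0;-0.4 0 0 0.024 0 0 0;-0.4 0 0 0.035 0 0 0;-0.4 0 0 0.043 0 0 0;-0.4 0 0 0.043 0 0 0"}}

```text
t: 24.05
eef_pos: [545.6, 293.4, 100.6]
tcp_rot: [[0.197, 0.98, -0.003], [0.98, -0.197, -0.001], [-0.002, -0.003, -1.0]]
contact_force: [-0.8, 0.7, 0.2]
opening: 28.3
finger_force: 0.0
```

>>> {"fn": "drive_tool", "kwargs": {"rows": "-1 0 0 0 0 0 0;-1 0 0 0 0 0 0;-1 0 0 0 0 0 0;-1 0 0 0 0 0 0;-1 0 0 0 0 0 0", "squeeze": 25}}

```text
t: 24.55
eef_pos: [547.7, 294.0, 103.6]
tcp_rot: [[0.197, 0.98, 0.003], [0.98, -0.197, 0.001], [0.002, 0.003, -1.0]]
contact_force: [3.8, -0.1, 0.5]
opening: 9.9
finger_force: 25.0
```

>>> {"fn": "drive_tool", "kwargs": {"rows": "-1 0 0 -0.01 0 0 0;-1 0 0 -0.03 0 0 0;-1 0 0 -0.06 0 0 0;-1 0 0 -0.09 0 0 0;-1 0 0 -0.1 0 0 0"}}

```text
t: 25.05
eef_pos: [547.5, 294.4, 207.0]
tcp_rot: [[0.196, 0.981, 0.005], [0.981, -0.196, 0.003], [0.004, 0.005, -1.0]]
contact_force: [1.0, 0.6, -0.3]
opening: 9.7
finger_force: 25.0
```

Run:
```python
from geo import *
plan(([545,100,205],Rd(-.25)),([545,-100,205],Rd(-.33)),([540,-300,205],Rd(-.43)),(place(-78,4,60),K),(place(-78,4,5),K))
```

```text
now [547.5 294.4 207. ] F [ 1.   0.6 -0.3] open 9.7 t 25.05 q [0.4  0.24 1.19 0.   1.7  0.6 ]
d [-0.1911  0.0357  0.0014] rv [ 0.0045 -0.0042  0.0524] norm 194
d [-0.1938  0.0495  0.    ] rv [0.   0.   0.08] norm 200
d [-0.1908  0.0601  0.    ] rv [0.  0.  0.1] norm 200
d [-0.0682  0.0021  0.0658] rv [-0.35    0.0002 -0.001 ] norm 95
d [-0.     0.     0.055] rv [0. 0. 0.] norm 55
```

>>> {"fn": "drive_tool", "kwargs": {"rows": "-1 -0.03 0.006 0 0 0 0.01;-1 -0.07 0.014 0 0 0 0.02;-1 -0.11 0.021 0 0 0 0.03;-1 -0.15 0.028 0 0 0 0.04;-1 -0.19 0.036 0 0 0 0.05"}}

```text
t: 25.55
eef_pos: [543.3, 99.3, 201.6]
tcp_rot: [[0.245, 0.97, -0.002], [0.97, -0.245, 0.001], [0.0, -0.002, -1.0]]
contact_force: [0.4, -0.4, -0.7]
opening: 9.7
finger_force: 25.0
```

>>> {"fn": "drive_tool", "kwargs": {"rows": "-1 -0.04 0.01 0 0 0 0.016;-1 -0.08 0.02 0 0 0 0.032;-1 -0.12 0.03 0 0 0 0.048;-1 -0.16 0.04 0 0 0 0.064;-1 -0.195 0.05 0 0 0 0.08"}}

```text
t: 26.05
eef_pos: [544.1, -102.3, 201.5]
tcp_rot: [[0.323, 0.946, -0.002], [0.946, -0.323, 0.001], [0.001, -0.002, -1.0]]
contact_force: [0.2, 0.0, -0.2]
opening: 10.0
finger_force: 25.0
```

>>> {"fn": "drive_tool", "kwargs": {"rows": "-1 -0.04 0.012 0 0 0 0.02;-1 -0.08 0.024 0 0 0 0.04;-1 -0.12 0.036 0 0 0 0.06;-1 -0.16 0.05 0 0 0 0.08;-1 -0.19 0.06 0 0 0 0.1"}}

```text
t: 26.55
eef_pos: [539.8, -301.9, 201.0]
tcp_rot: [[0.417, 0.909, -0.002], [0.909, -0.417, 0.002], [0.001, -0.002, -1.0]]
contact_force: [0.2, 0.1, -1.4]
opening: 9.7
finger_force: 25.0
```

>>> {"fn": "drive_tool", "kwargs": {"rows": "-1 0 0 0 0 0 0;-1 0 0 0 0 0 0"}}

```text
t: 26.75
eef_pos: [540.2, -299.8, 201.1]
tcp_rot: [[0.416, 0.91, -0.001], [0.91, -0.416, 0.003], [0.002, -0.003, -1.0]]
contact_force: [0.4, 0.9, -1.3]
opening: 9.5
finger_force: 25.0
```

Run:
```python
from geo import *
plan((place(-78,4,60),K),(place(-78,4,8),K))
```

```text
now [ 540.2 -299.8  201.1] F [ 0.4  0.9 -1.3] open 9.5 t 26.75 q [-0.6   0.24  1.2   0.    1.7  -0.17]
d [-0.0686  0.0021  0.0617] rv [-0.3526 -0.0023 -0.0001] norm 92
d [-0.     0.     0.052] rv [0. 0. 0.] norm 52
```

>>> {"fn": "drive_tool", "kwargs": {"rows": "-1 -0.02 0 0.01 -0.1 0 0;-1 -0.04 0 0.025 -0.2 0 0;-1 -0.055 0.001 0.045 -0.3 0 0;-1 -0.068 0.002 0.06 -0.352 -0.002 0;-1 -0.068 0.002 0.061 -0.352 -0.002 0"}}

```text
t: 27.25
eef_pos: [511.1, -359.5, 136.9]
tcp_rot: [[0.415, 0.856, 0.308], [0.91, -0.392, -0.139], [0.002, 0.338, -0.941]]
contact_force: [-0.6, 0.1, -1.0]
opening: 9.7
finger_force: 25.0
```

>>> {"fn": "drive_tool", "kwargs": {"rows": "-1 0 0 0 0 0 0;-1 0 0 0 0 0 0"}}

```text
t: 27.45
eef_pos: [516.3, -362.3, 143.6]
tcp_rot: [[0.414, 0.854, 0.316], [0.91, -0.387, -0.145], [-0.001, 0.347, -0.938]]
contact_force: [1.1, -0.0, -0.6]
opening: 10.2
finger_force: 25.0
```

Run:
```python
from geo import *
plan((place(-78,4,12),K))
```

```text
now [ 516.3 -362.3  143.6] F [ 1.1 -0.  -0.6] open 10.2 t 27.45 q [-0.77  0.03  1.59  0.12  1.18 -0.37]
d [-0.0017 -0.0039  0.0513] rv [0.0048 0.0005 0.0029] norm 51
```

>>> {"fn": "drive_tool", "kwargs": {"rows": "-1 -0.001 -0.004 0.015 0 0 0;-1 -0.002 -0.004 0.03 0 0 0;-1 -0.002 -0.004 0.044 0 0 0;-1 -0.002 -0.004 0.05 0 0 0;-1 -0.002 -0.004 0.05 0 0 0"}}

```text
t: 27.95
eef_pos: [525.9, -369.6, 91.2]
tcp_rot: [[0.415, 0.855, 0.311], [0.91, -0.39, -0.142], [-0.0, 0.342, -0.94]]
contact_force: [-0.7, -0.9, -1.8]
opening: 9.7
finger_force: 25.0
```

>>> {"fn": "drive_tool", "kwargs": {"rows": "-1 0 0 0 0 0 0;-1 0 0 0 0 0 0;-1 0 0 0 0 0 0;-1 0 0 0 0 0 0"}}

```text
t: 28.35
eef_pos: [526.1, -370.5, 93.9]
tcp_rot: [[0.415, 0.854, 0.314], [0.91, -0.389, -0.145], [-0.002, 0.346, -0.938]]
contact_force: [0.3, 0.3, -0.8]
opening: 9.6
finger_force: 25.0
```

Run:
```python
from geo import *
plan((place(-78,4,3),K))
```

```text
now [ 526.1 -370.5   93.9] F [ 0.3  0.3 -0.8] open 9.6 t 28.35 q [-0.76  0.1   1.63  0.13  1.08 -0.38]
d [0.0017 0.0018 0.0095] rv [0.0035 0.0012 0.0012] norm 10
```

Now feel for the ledge, adding 2 mm steps along the tool.

>>> {"fn": "drive_tool", "kwargs": {"rows": "-1 0.002 0.002 0.003 0 0 0;-1 0.002 0.002 0.006 0 0 0;-1 0.002 0.002 0.006 0 0 0;-1 0.002 0.002 0.006 0 0 0"}}

```text
t: 28.75
eef_pos: [530.3, -369.9, 87.8]
tcp_rot: [[0.415, 0.854, 0.313], [0.91, -0.389, -0.144], [-0.001, 0.345, -0.939]]
contact_force: [0.8, 0.1, -2.1]
opening: 10.0
finger_force: 25.0
```

>>> {"fn": "drive_tool", "kwargs": {"rows": "-1 0 0 0.002 0 0 0;-1 0 0 0.002 0 0 0;-1 0 0 0.002 0 0 0"}}

```text
t: 29.05
eef_pos: [530.9, -370.3, 86.2]
tcp_rot: [[0.415, 0.854, 0.313], [0.91, -0.389, -0.144], [-0.001, 0.345, -0.939]]
contact_force: [-0.5, 1.0, -1.0]
opening: 9.8
finger_force: 25.0
```

>>> {"fn": "drive_tool", "kwargs": {"rows": "-1 0 0 0.002 0 0 0;-1 0 0 0.002 0 0 0;-1 0 0 0.002 0 0 0"}}

```text
t: 29.35
eef_pos: [531.6, -370.7, 85.8]
tcp_rot: [[0.415, 0.854, 0.314], [0.91, -0.389, -0.145], [-0.002, 0.346, -0.938]]
contact_force: [-3.2, 3.4, 5.8]
opening: 10.2
finger_force: 25.0
```

>>> {"fn": "drive_tool", "kwargs": {"rows": "-1 0 0 0.001 0 0 0;-1 0 0 0.001 0 0 0;-1 0 0 0.001 0 0 0"}}

```text
t: 29.65
eef_pos: [531.8, -370.8, 85.9]
tcp_rot: [[0.415, 0.854, 0.314], [0.91, -0.389, -0.145], [-0.002, 0.346, -0.938]]
contact_force: [-6.3, 4.3, 9.5]
opening: 9.7
finger_force: 25.0
```

>>> {"fn": "drive_tool", "kwargs": {"rows": "-1 0 -0.001 -0.002 0 0 0;-1 0 -0.002 -0.002 0 0 0;-1 0 -0.002 -0.002 0 0 0"}}

```text
t: 29.95
eef_pos: [529.9, -370.0, 85.2]
tcp_rot: [[0.415, 0.854, 0.315], [0.91, -0.389, -0.145], [-0.001, 0.346, -0.938]]
contact_force: [-1.2, 0.7, 2.6]
opening: 9.7
finger_force: 25.0
```

>>> {"fn": "drive_tool", "kwargs": {"rows": "-1 0 -0.001 0 0 0 0;-1 0 -0.002 0 0 0 0;-1 0 -0.002 0 0 0 0"}}

```text
t: 30.25
eef_pos: [528.2, -369.3, 84.5]
tcp_rot: [[0.415, 0.854, 0.315], [0.91, -0.389, -0.145], [-0.002, 0.346, -0.938]]
contact_force: [-0.5, -1.1, 2.0]
opening: 9.8
finger_force: 25.0
```

Run:
```python
from geo import *
s=env.sense();d=s["eef_pos"]-cor;F=s["contact_force"];print(d@n,d@u,d@ys,"F n,u",F@n,F@u)
```

```text
5.3042225370729374 73.1066413978326 -77.64736437533853 F n,u 0.675039239866874 1.853603074788376
```

The drive is at n = 5.3 mm, nearly against the board. Releasing and backing off along the tool.

>>> {"fn": "drive_tool", "kwargs": {"rows": "-0.7 0 0 0 0 0 0;-0.55 0 0 0 0 0 0;-0.55 0 0 0 0 0 0;-0.55 0 0 0 0 0 0;-0.55 0 0 0 0 0 0"}}

```text
t: 30.75
eef_pos: [527.7, -368.8, 83.7]
tcp_rot: [[0.415, 0.854, 0.313], [0.91, -0.39, -0.144], [-0.001, 0.345, -0.939]]
contact_force: [0.0, -1.0, 0.0]
opening: 21.1
finger_force: 0.0
```

>>> {"fn": "drive_tool", "kwargs": {"rows": "-0.55 0 0 -0.01 0 0 0;-0.55 0 0 -0.03 0 0 0;-0.55 0 0 -0.06 0 0 0;-0.4 0 0 -0.1 0 0 0;-0.4 0 0 -0.13 0 0 0"}}

```text
t: 31.25
eef_pos: [486.9, -350.2, 209.5]
tcp_rot: [[0.415, 0.853, 0.316], [0.91, -0.389, -0.146], [-0.002, 0.348, -0.938]]
contact_force: [1.3, -0.7, 0.5]
opening: 27.5
finger_force: 0.0
```

>>> {"fn": "drive_tool", "kwargs": {"rows": "-0.4 0.02 0 0 0.1 0 0;-0.4 0.05 0 0 0.2 0 0;-0.4 0.09 0 0 0.3 0 0;-0.4 0.13 0 0 0.35 0 0;-0.4 0.17 0 0 0.35 0 0"}}

```text
t: 31.75
eef_pos: [559.3, -194.6, 205.9]
tcp_rot: [[0.416, 0.91, 0.001], [0.91, -0.416, -0.002], [-0.001, 0.002, -1.0]]
contact_force: [0.4, 0.0, -0.2]
opening: 28.1
finger_force: 0.0
```

Run:
```python
from geo import *
plan(([560,0,205],Rd(-.33)),([585,180,205],Rd(-.25)),(slot(19,205)-2*ex,G),(slot(19,102)-2*ex,G))
```

```text
now [ 559.3 -194.6  205.9] F [ 0.4  0.  -0.2] open 28.1 t 31.75 q [-0.43  0.18  1.27 -0.    1.69 -0.  ]
d [ 0.1773 -0.0802  0.0005] rv [ 0.0018  0.0014 -0.0986] norm 195
d [ 0.1784 -0.0347  0.    ] rv [ 0.    0.   -0.08] norm 182
d [ 0.103  -0.0301  0.    ] rv [ 0.     0.    -0.054] norm 107
d [0.    0.    0.103] rv [0. 0. 0.] norm 103
```

>>> {"fn": "drive_tool", "kwargs": {"rows": "-0.4 0.177 -0.08 0 0 0 -0.099;-0.4 0.177 -0.08 0 0 0 -0.099;-0.4 0.177 -0.08 0 0 0 -0.099;-0.4 0.177 -0.08 0 0 0 -0.099;-0.4 0.177 -0.08 0 0 0 -0.099"}}

```text
t: 32.25
eef_pos: [558.1, 4.0, 206.6]
tcp_rot: [[0.316, 0.949, 0.003], [0.949, -0.316, 0.0], [0.001, 0.003, -1.0]]
contact_force: [-0.5, -0.3, -0.9]
opening: 28.0
finger_force: 0.0
```

>>> {"fn": "drive_tool", "kwargs": {"rows": "-0.4 0.178 -0.035 0 0 0 -0.08;-0.4 0.178 -0.035 0 0 0 -0.08;-0.4 0.178 -0.035 0 0 0 -0.08;-0.4 0.178 -0.035 0 0 0 -0.08;-0.4 0.178 -0.035 0 0 0 -0.08"}}

```text
t: 32.75
eef_pos: [583.0, 181.5, 205.2]
tcp_rot: [[0.242, 0.97, 0.002], [0.97, -0.242, -0.001], [-0.001, 0.002, -1.0]]
contact_force: [0.4, -0.4, 1.1]
opening: 28.4
finger_force: 0.0
```

>>> {"fn": "drive_tool", "kwargs": {"rows": "-0.4 0.05 -0.015 0 0 0 -0.054;-0.4 0.1 -0.03 0 0 0 -0.054;-0.4 0.103 -0.03 0 0 0 -0.054;-0.4 0.103 -0.03 0 0 0 -0.054;-0.4 0.103 -0.03 0 0 0 -0.054"}}

```text
t: 33.25
eef_pos: [579.7, 283.6, 205.1]
tcp_rot: [[0.196, 0.981, 0.002], [0.981, -0.196, -0.003], [-0.003, 0.003, -1.0]]
contact_force: [0.3, 0.3, -0.4]
opening: 28.7
finger_force: 0.0
```

>>> {"fn": "drive_tool", "kwargs": {"rows": "-0.4 0 0 0 0 0 0;-0.4 0 0 0 0 0 0;-0.4 0 0 0 0 0 0"}}

```text
t: 33.55
eef_pos: [579.5, 284.5, 205.1]
tcp_rot: [[0.196, 0.981, 0.002], [0.981, -0.196, -0.002], [-0.002, 0.002, -1.0]]
contact_force: [-0.1, -0.3, 0.7]
opening: 28.1
finger_force: 0.0
```

```bash
cat > chk.py <<'E'
from geo import *
# pixels changed round the stand since the start, as lumps
def lumps():
    for nm in("top","side"):
        f=env.grab_frame(nm);b=cv2.imread(f"pics/{nm}0.png")
        g=(cv2.absdiff(f,b).max(2)>35).astype(np.uint8);m=np.zeros_like(g)
        c=np.mean([proj(nm,cor+ys*y+np.array([0,0,40])) for y in(-165,165)],0).astype(int);m[max(0,c[1]-75):c[1]+70,c[0]-95:c[0]+95]=1
        N,_,st,ce=cv2.connectedComponentsWithStats(g*m)
        print(nm,[(st[i].tolist(),np.round(ce[i],1).tolist()) for i in range(1,N) if st[i][4]>25])
        for y in(-78,0,78):
            print("  exp y",y,"box",np.round([np.r_[proj(nm,cor+ys*(y+e)+n*10+u*h)] for e in(-28,28) for h in(0,100)],0).tolist())
E
python3 - <<'E'
from chk import *
plan((slot(19,102)-2*ex,G));lumps()
E
```

```text
now [579.5 284.5 205.1] F [-0.1 -0.3  0.7] open 28.1 t 33.55 q [ 0.37  0.3   1.12 -0.    1.72  0.57]
d [0.0032 0.0009 0.1031] rv [ 0.0024  0.0018 -0.0009] norm 103
top [([484, 221, 31, 22, 277], [498.8, 231.3]), ([375, 269, 7, 6, 34], [377.9, 271.3]), ([380, 275, 9, 6, 39], [384.3, 278.1])]
  exp y -78 box [[509.0, 230.0], [518.0, 238.0], [487.0, 220.0], [494.0, 226.0]]
  exp y 0 box [[479.0, 216.0], [485.0, 222.0], [457.0, 205.0], [461.0, 211.0]]
  exp y 78 box [[448.0, 201.0], [451.0, 206.0], [426.0, 191.0], [428.0, 195.0]]
side [([249, 104, 187, 58, 6204], [308.7, 129.7]), ([354, 104, 85, 27, 1113], [408.8, 112.3]), ([361, 139, 55, 15, 341], [382.5, 147.4]), ([360, 158, 20, 18, 169], [369.6, 167.7]), ([425, 185, 14, 64, 451], [434.0, 226.4]), ([249, 208, 67, 41, 1871], [283.2, 230.3]), ([358, 236, 13, 13, 91], [364.6, 242.4]), ([345, 238, 15, 11, 56], [352.4, 243.1])]
  exp y -78 box [[370.0, 176.0], [379.0, 156.0], [356.0, 182.0], [365.0, 162.0]]
  exp y 0 box [[351.0, 184.0], [360.0, 164.0], [337.0, 190.0], [345.0, 170.0]]
  exp y 78 box [[331.0, 192.0], [339.0, 172.0], [317.0, 199.0], [324.0, 179.0]]
```

The first drive reads at the expected boxes in both views. On to the second.

>>> {"fn": "drive_tool", "kwargs": {"rows": "-0.4 0.003 0.001 0.03 0.002 0.002 0;-0.4 0.003 0.001 0.06 0.002 0.002 0;-0.4 0.003 0.001 0.08 0.002 0.002 0;-0.4 0.003 0.001 0.095 0.002 0.002 0;-0.4 0.003 0.001 0.102 0.002 0.002 0"}}

```text
t: 34.15
eef_pos: [580.2, 287.8, 101.0]
tcp_rot: [[0.194, 0.981, -0.002], [0.981, -0.194, -0.001], [-0.001, -0.002, -1.0]]
contact_force: [-0.8, -0.4, -0.0]
opening: 28.1
finger_force: 0.0
```

>>> {"fn": "drive_tool", "kwargs": {"rows": "-0.4 0 0 0 0 0 0;-0.4 0 0 0 0 0 0;-1 0 0 0 0 0 0;-1 0 0 0 0 0 0;-1 0 0 0 0 0 0"}}

```text
t: 34.65
eef_pos: [583.2, 288.1, 104.2]
tcp_rot: [[0.194, 0.981, 0.006], [0.981, -0.194, 0.001], [0.002, 0.006, -1.0]]
contact_force: [2.7, -0.1, -0.1]
opening: 10.2
finger_force: 24.9
```

>>> {"fn": "drive_tool", "kwargs": {"rows": "-1 0 0 0 0 0 0;-1 0 0 0 0 0 0;-1 0 0 0 0 0 0"}}

```text
t: 34.95
eef_pos: [583.1, 288.1, 104.1]
tcp_rot: [[0.195, 0.981, 0.005], [0.981, -0.195, 0.001], [0.002, 0.005, -1.0]]
contact_force: [5.7, -0.0, 0.9]
opening: 9.7
finger_force: 24.9
```

>>> {"fn": "drive_tool", "kwargs": {"rows": "-1 0 0 -0.01 0 0 0;-1 0 0 -0.03 0 0 0;-1 0 0 -0.06 0 0 0;-1 0 0 -0.09 0 0 0;-1 0 0 -0.103 0 0 0"}}

```text
t: 35.45
eef_pos: [581.1, 288.7, 209.1]
tcp_rot: [[0.194, 0.981, 0.002], [0.981, -0.194, 0.002], [0.003, 0.002, -1.0]]
contact_force: [-0.1, 0.5, -0.8]
opening: 9.7
finger_force: 25.0
```

Run:
```python
from geo import *
plan(([570,100,205],Rd(-.27)),([565,-100,205],Rd(-.36)),([565,-230,205],Rd(-.43)),(place(0,4,60),K),(place(0,4,12),K))
```

```text
now [581.1 288.7 209.1] F [-0.1  0.5 -0.8] open 9.7 t 35.45 q [0.37 0.31 1.11 0.   1.73 0.57]
d [-0.1873  0.0256  0.0036] rv [ 0.0019 -0.0026  0.0752] norm 189
d [-0.1941  0.0485  0.    ] rv [0.   0.   0.09] norm 200
d [-0.1217  0.0458  0.    ] rv [0.   0.   0.07] norm 130
d [-0.0643  0.0085  0.0658] rv [-0.35    0.0002 -0.001 ] norm 92
d [-0.    -0.     0.048] rv [0. 0. 0.] norm 48
```

>>> {"fn": "drive_tool", "kwargs": {"rows": "-1 -0.03 0.004 0 0 0 0.015;-1 -0.07 0.01 0 0 0 0.03;-1 -0.11 0.015 0 0 0 0.045;-1 -0.15 0.02 0 0 0 0.06;-1 -0.187 0.026 0 0 0 0.075"}}

```text
t: 35.95
eef_pos: [568.6, 98.5, 204.6]
tcp_rot: [[0.267, 0.964, -0.003], [0.964, -0.267, 0.0], [-0.0, -0.003, -1.0]]
contact_force: [1.4, -0.1, -0.5]
opening: 9.9
finger_force: 25.0
```

>>> {"fn": "drive_tool", "kwargs": {"rows": "-1 -0.04 0.01 0 0 0 0.018;-1 -0.08 0.02 0 0 0 0.036;-1 -0.12 0.03 0 0 0 0.054;-1 -0.16 0.04 0 0 0 0.072;-1 -0.194 0.048 0 0 0 0.09"}}

```text
t: 36.45
eef_pos: [563.3, -101.4, 204.5]
tcp_rot: [[0.354, 0.935, -0.003], [0.935, -0.354, 0.002], [0.0, -0.003, -1.0]]
contact_force: [0.7, 0.1, -0.3]
opening: 9.9
finger_force: 25.0
```

>>> {"fn": "drive_tool", "kwargs": {"rows": "-1 -0.03 0.012 0 0 0 0.014;-1 -0.06 0.023 0 0 0 0.03;-1 -0.09 0.034 0 0 0 0.05;-1 -0.11 0.042 0 0 0 0.06;-1 -0.122 0.046 0 0 0 0.07"}}

```text
t: 36.95
eef_pos: [563.7, -231.5, 204.2]
tcp_rot: [[0.419, 0.908, -0.003], [0.908, -0.419, 0.002], [0.001, -0.003, -1.0]]
contact_force: [-0.6, 0.0, -1.0]
opening: 9.9
finger_force: 25.0
```

>>> {"fn": "drive_tool", "kwargs": {"rows": "-1 -0.02 0.002 0.01 -0.1 0 0;-1 -0.04 0.004 0.025 -0.2 0 0;-1 -0.055 0.006 0.045 -0.3 0 0;-1 -0.064 0.008 0.06 -0.35 0 0;-1 -0.064 0.008 0.062 -0.35 0 0"}}

```text
t: 37.45
eef_pos: [541.3, -289.7, 138.8]
tcp_rot: [[0.418, 0.856, 0.305], [0.908, -0.395, -0.138], [0.002, 0.334, -0.942]]
contact_force: [0.0, 1.2, -0.3]
opening: 10.0
finger_force: 25.0
```

>>> {"fn": "drive_tool", "kwargs": {"rows": "-1 0 0 0 0 0 0;-1 0 0 0 0 0 0;-1 0 0 0 0 0 0;-1 0 0 0 0 0 0"}}

```text
t: 37.85
eef_pos: [546.5, -292.0, 145.0]
tcp_rot: [[0.416, 0.854, 0.313], [0.909, -0.391, -0.143], [0.0, 0.344, -0.939]]
contact_force: [-0.7, 0.8, -1.1]
opening: 9.9
finger_force: 25.0
```

Run:
```python
from geo import *
plan((place(0,4,12),K))
```

```text
now [ 546.5 -292.   145. ] F [-0.7  0.8 -1.1] open 9.9 t 37.85 q [-0.62  0.    1.62  0.07  1.17 -0.21]
d [-0.0002 -0.0025  0.0533] rv [ 0.0017  0.     -0.0003] norm 53
```

>>> {"fn": "drive_tool", "kwargs": {"rows": "-1 0 -0.002 0.015 0 0 0;-1 0 -0.002 0.03 0 0 0;-1 0 -0.002 0.045 0 0 0;-1 0 -0.002 0.053 0 0 0;-1 0 -0.002 0.053 0 0 0"}}

```text
t: 38.35
eef_pos: [559.1, -298.0, 89.9]
tcp_rot: [[0.417, 0.855, 0.308], [0.909, -0.393, -0.14], [0.001, 0.338, -0.941]]
contact_force: [0.2, -0.0, -1.0]
opening: 9.7
finger_force: 25.0
```

>>> {"fn": "drive_tool", "kwargs": {"rows": "-1 0 0 0 0 0 0;-1 0 0 0 0 0 0;-1 0 0 0 0 0 0;-1 0 0 0 0 0 0"}}

```text
t: 38.75
eef_pos: [560.3, -298.9, 94.2]
tcp_rot: [[0.417, 0.853, 0.313], [0.909, -0.392, -0.144], [0.0, 0.344, -0.939]]
contact_force: [0.1, -0.5, -1.2]
opening: 9.8
finger_force: 25.0
```

Run:
```python
from geo import *
plan((place(0,4,3),K))
```

```text
now [ 560.3 -298.9   94.2] F [ 0.1 -0.5 -1.2] open 9.8 t 38.75 q [-0.61  0.07  1.65  0.07  1.07 -0.21]
d [0.0003 0.0004 0.0092] rv [ 0.0015  0.0004 -0.0012] norm 9
```

>>> {"fn": "drive_tool", "kwargs": {"rows": "-1 0 0 0.003 0 0 0;-1 0 0 0.007 0 0 0;-1 0 0 0.007 0 0 0;-1 0 0 0.007 0 0 0"}}

```text
t: 39.15
eef_pos: [562.1, -299.6, 86.2]
tcp_rot: [[0.417, 0.854, 0.311], [0.909, -0.392, -0.142], [0.0, 0.342, -0.94]]
contact_force: [0.1, 0.6, -0.9]
opening: 9.6
finger_force: 25.0
```

>>> {"fn": "drive_tool", "kwargs": {"rows": "-1 0 0 0.001 0 0 0;-1 0 0 0.001 0 0 0;-1 0 0 0.001 0 0 0"}}

```text
t: 39.45
eef_pos: [562.6, -299.9, 85.8]
tcp_rot: [[0.417, 0.854, 0.312], [0.909, -0.392, -0.143], [0.0, 0.343, -0.939]]
contact_force: [0.4, -0.5, -1.0]
opening: 10.0
finger_force: 25.0
```

>>> {"fn": "drive_tool", "kwargs": {"rows": "-1 0 0 0.001 0 0 0;-1 0 0 0.001 0 0 0;-1 0 0 0.001 0 0 0"}}

```text
t: 39.75
eef_pos: [562.8, -299.9, 85.8]
tcp_rot: [[0.417, 0.854, 0.312], [0.909, -0.392, -0.143], [0.0, 0.343, -0.939]]
contact_force: [-4.3, 2.4, 4.9]
opening: 9.7
finger_force: 25.0
```

```bash
cat > loc.py <<'E'
from geo import *
s=env.sense();d=s["eef_pos"]-cor;F=s["contact_force"];print("n %.1f u %.1f y %.1f"%(d@n,d@u,d@ys),"F n,u",F@n,F@u)
E
python3 loc.py
```

```text
n 8.2 u 73.4 y -0.2 F n,u -2.8985239655836508 6.294477024979317
```

Touching the ledge, as with the first drive. Ease up, slide back 4 mm to the board, then release.

>>> {"fn": "drive_tool", "kwargs": {"rows": "-1 0 -0.001 -0.001 0 0 0;-1 0 -0.002 -0.001 0 0 0;-1 0 -0.003 -0.001 0 0 0;-1 0 -0.003 -0.001 0 0 0;-1 0 -0.003 -0.001 0 0 0"}}

```text
t: 40.25
eef_pos: [560.2, -298.8, 84.8]
tcp_rot: [[0.417, 0.854, 0.312], [0.909, -0.392, -0.143], [0.0, 0.343, -0.939]]
contact_force: [0.0, -0.0, 0.5]
opening: 10.0
finger_force: 25.0
```

```bash
python3 loc.py
```

```text
n 5.2 u 73.5 y -0.3 F n,u 0.19716744482410972 0.4134831530830167
```

>>> {"fn": "drive_tool", "kwargs": {"rows": "-0.7 0 0 0 0 0 0;-0.55 0 0 0 0 0 0;-0.55 0 0 0 0 0 0;-0.55 0 0 0 0 0 0;-0.55 0 0 0 0 0 0"}}

```text
t: 40.75
eef_pos: [560.0, -298.6, 84.6]
tcp_rot: [[0.417, 0.854, 0.312], [0.909, -0.392, -0.143], [0.0, 0.343, -0.939]]
contact_force: [0.3, 0.5, -1.2]
opening: 21.3
finger_force: 0.0
```

>>> {"fn": "drive_tool", "kwargs": {"rows": "-0.55 0 0 -0.01 0 0 0;-0.55 0 0 -0.03 0 0 0;-0.55 0 0 -0.06 0 0 0;-0.4 0 0 -0.1 0 0 0;-0.4 0 0 -0.13 0 0 0"}}

```text
t: 41.25
eef_pos: [519.3, -280.1, 210.2]
tcp_rot: [[0.417, 0.853, 0.314], [0.909, -0.391, -0.144], [-0.0, 0.346, -0.938]]
contact_force: [0.4, -0.1, 0.9]
opening: 27.8
finger_force: 0.0
```

>>> {"fn": "drive_tool", "kwargs": {"rows": "-0.4 0.02 0 0 0.1 0 0;-0.4 0.05 0 0 0.2 0 0;-0.4 0.09 0 0 0.3 0 0;-0.4 0.13 0 0 0.35 0 0;-0.4 0.17 0 0 0.35 0 0"}}

```text
t: 41.75
eef_pos: [591.9, -124.8, 206.9]
tcp_rot: [[0.418, 0.909, -0.0], [0.909, -0.418, 0.0], [0.0, -0.001, -1.0]]
contact_force: [0.3, 0.4, -0.2]
opening: 28.1
finger_force: 0.0
```

>>> {"fn": "drive_tool", "kwargs": {"rows": "-0.4 0 0 0 0 0 0;-0.4 0 0 0 0 0 0"}}

```text
t: 41.95
eef_pos: [590.6, -125.0, 207.3]
tcp_rot: [[0.415, 0.91, 0.0], [0.91, -0.415, -0.001], [-0.0, 0.001, -1.0]]
contact_force: [-0.2, -0.6, -0.6]
opening: 28.0
finger_force: 0.0
```

Run:
```python
from geo import *
plan(([605,160,205],Rd(-.27)),(slot(-17.5,205)-2*ex,G),(slot(-17.5,102)-2*ex,G))
```

```text
now [ 590.6 -125.   207.3] F [-0.2 -0.6 -0.6] open 28.0 t 41.95 q [-0.3   0.21  1.23 -0.    1.7   0.13]
d [ 0.2652 -0.1053  0.0022] rv [ 0.0006  0.0004 -0.1584] norm 285
d [ 0.119  -0.0204  0.    ] rv [ 0.     0.    -0.074] norm 121
d [0.    0.    0.103] rv [0. 0. 0.] norm 103
```

>>> {"fn": "drive_tool", "kwargs": {"rows": "-0.4 0.22 -0.085 0 0 0 -0.13;-0.4 0.22 -0.085 0 0 0 -0.13;-0.4 0.22 -0.085 0 0 0 -0.13;-0.4 0.22 -0.085 0 0 0 -0.13;-0.4 0.22 -0.085 0 0 0 -0.13"}}

```text
t: 42.45
eef_pos: [604.5, 110.8, 207.8]
tcp_rot: [[0.296, 0.955, 0.001], [0.955, -0.296, 0.0], [0.001, 0.001, -1.0]]
contact_force: [-0.3, -0.2, -0.3]
opening: 28.1
finger_force: 0.0
```

>>> {"fn": "drive_tool", "kwargs": {"rows": "-0.4 0.05 -0.012 0 0 0 -0.1;-0.4 0.1 -0.023 0 0 0 -0.1;-0.4 0.14 -0.032 0 0 0 -0.1;-0.4 0.14 -0.032 0 0 0 -0.1;-0.4 0.14 -0.032 0 0 0 -0.1"}}

```text
t: 42.95
eef_pos: [615.8, 252.0, 207.2]
tcp_rot: [[0.199, 0.98, 0.0], [0.98, -0.199, -0.001], [-0.001, 0.001, -1.0]]
contact_force: [-0.0, -1.1, -0.8]
opening: 27.9
finger_force: 0.0
```

>>> {"fn": "drive_tool", "kwargs": {"rows": "-0.4 0 0 0 0 0 0;-0.4 0 0 0 0 0 0;-0.4 0 0 0 0 0 0"}}

```text
t: 43.25
eef_pos: [616.0, 251.2, 207.4]
tcp_rot: [[0.201, 0.98, 0.001], [0.98, -0.201, 0.0], [0.0, 0.001, -1.0]]
contact_force: [-0.1, -0.4, 0.2]
opening: 28.4
finger_force: 0.0
```

Run:
```python
from chk import *
plan((slot(-17.5,102)-2*ex,G));lumps()
```

```text
now [616.  251.2 207.4] F [-0.1 -0.4  0.2] open 28.4 t 43.25 q [ 0.3   0.35  1.06 -0.    1.74  0.5 ]
d [ 0.0285 -0.0049  0.1054] rv [ 0.0007 -0.0003 -0.0066] norm 109
top [([455, 207, 60, 36, 530], [484.3, 224.4]), ([375, 269, 7, 6, 33], [377.8, 271.4]), ([380, 275, 9, 6, 39], [384.3, 278.1])]
  exp y -78 box [[509.0, 230.0], [518.0, 238.0], [487.0, 220.0], [494.0, 226.0]]
  exp y 0 box [[479.0, 216.0], [485.0, 222.0], [457.0, 205.0], [461.0, 211.0]]
  exp y 78 box [[448.0, 201.0], [451.0, 206.0], [426.0, 191.0], [428.0, 195.0]]
side [([249, 104, 104, 46, 4352], [299.4, 124.7]), ([354, 104, 85, 27, 1176], [408.7, 112.7]), ([353, 107, 7, 9, 39], [355.2, 111.3]), ([358, 121, 61, 20, 233], [387.8, 130.5]), ([361, 139, 27, 8, 129], [372.1, 143.7]), ([359, 158, 21, 18, 172], [369.5, 167.7]), ([341, 168, 20, 16, 174], [350.4, 175.8]), ([425, 185, 14, 64, 451], [434.0, 226.4]), ([249, 203, 7, 14, 53], [251.6, 209.8]), ([257, 208, 59, 41, 1744], [285.4, 230.6]), ([358, 236, 13, 13, 91], [364.6, 242.4]), ([345, 238, 15, 11, 56], [352.4, 243.1])]
  exp y -78 box [[370.0, 176.0], [379.0, 156.0], [356.0, 182.0], [365.0, 162.0]]
  exp y 0 box [[351.0, 184.0], [360.0, 164.0], [337.0, 190.0], [345.0, 170.0]]
  exp y 78 box [[331.0, 192.0], [339.0, 172.0], [317.0, 199.0], [324.0, 179.0]]
```

Both drives stand where expected. Now the third.

>>> {"fn": "drive_tool", "kwargs": {"rows": "-0.4 0.02 -0.003 0 0 0 -0.006;-0.4 0.028 -0.005 0.01 0 0 -0.006;-0.4 0.028 -0.005 0.03 0 0 -0.006;-0.4 0.028 -0.005 0.05 0 0 -0.006;-0.4 0.028 -0.005 0.05 0 0 -0.006"}}

```text
t: 43.85
eef_pos: [614.0, 282.0, 151.7]
tcp_rot: [[0.191, 0.981, -0.008], [0.981, -0.192, -0.003], [-0.004, -0.007, -1.0]]
contact_force: [0.1, -0.2, -0.5]
opening: 28.4
finger_force: 0.0
```

>>> {"fn": "drive_tool", "kwargs": {"rows": "-0.4 0 0 0.02 0 0 0;-0.4 0 0 0.035 0 0 0;-0.4 0 0 0.048 0 0 0;-0.4 0 0 0.054 0 0 0;-0.4 0 0 0.054 0 0 0"}}

```text
t: 44.35
eef_pos: [615.7, 281.3, 101.5]
tcp_rot: [[0.193, 0.981, -0.002], [0.981, -0.193, -0.001], [-0.001, -0.002, -1.0]]
contact_force: [-0.6, -1.1, 0.2]
opening: 28.0
finger_force: 0.0
```

>>> {"fn": "drive_tool", "kwargs": {"rows": "-0.4 0 0 0 0 0 0;-0.4 0 0 0 0 0 0;-1 0 0 0 0 0 0;-1 0 0 0 0 0 0;-1 0 0 0 0 0 0"}}

```text
t: 44.85
eef_pos: [618.6, 281.1, 103.7]
tcp_rot: [[0.194, 0.981, 0.006], [0.981, -0.194, 0.0], [0.001, 0.006, -1.0]]
contact_force: [3.6, -0.0, -0.6]
opening: 9.7
finger_force: 25.0
```

>>> {"fn": "drive_tool", "kwargs": {"rows": "-1 0 0 0 0 0 0;-1 0 0 0 0 0 0;-1 0 0 0 0 0 0"}}

```text
t: 45.15
eef_pos: [618.5, 281.1, 103.7]
tcp_rot: [[0.194, 0.981, 0.005], [0.981, -0.194, 0.0], [0.001, 0.005, -1.0]]
contact_force: [4.8, -0.1, -0.7]
opening: 10.0
finger_force: 25.0
```

>>> {"fn": "drive_tool", "kwargs": {"rows": "-1 0 0 -0.01 0 0 0;-1 0 0 -0.03 0 0 0;-1 0 0 -0.06 0 0 0;-1 0 0 -0.09 0 0 0;-1 0 0 -0.103 0 0 0"}}

```text
t: 45.65
eef_pos: [616.8, 281.9, 209.3]
tcp_rot: [[0.193, 0.981, 0.003], [0.981, -0.193, 0.002], [0.003, 0.003, -1.0]]
contact_force: [0.1, 0.1, -1.1]
opening: 9.5
finger_force: 25.0
```

Run:
```python
from geo import *
plan(([607,90,205],Rd(-.3)),([600,-90,205],Rd(-.4)),([592,-180,205],Rd(-.43)),(place(78,4,60),K),(place(78,4,12),K))
```

```text
now [616.8 281.9 209.3] F [ 0.1  0.1 -1.1] open 9.5 t 45.65 q [0.34 0.38 1.02 0.   1.75 0.54]
d [-0.1901  0.0274  0.0039] rv [ 0.0025 -0.0027  0.106 ] norm 192
d [-0.174   0.0465  0.    ] rv [0.  0.  0.1] norm 180
d [-0.086   0.0277  0.    ] rv [0.   0.   0.03] norm 90
d [-0.043   0.0047  0.0658] rv [-0.35    0.0002 -0.001 ] norm 79
d [ 0.    -0.     0.048] rv [0. 0. 0.] norm 48
```

>>> {"fn": "drive_tool", "kwargs": {"rows": "-1 -0.03 0.004 0 0 0 0.02;-1 -0.07 0.01 0 0 0 0.04;-1 -0.11 0.016 0 0 0 0.06;-1 -0.15 0.022 0 0 0 0.085;-1 -0.19 0.027 0 0 0 0.106"}}

```text
t: 46.15
eef_pos: [604.9, 88.7, 204.6]
tcp_rot: [[0.296, 0.955, -0.003], [0.955, -0.296, 0.001], [-0.0, -0.003, -1.0]]
contact_force: [0.6, -0.5, -0.9]
opening: 9.8
finger_force: 25.0
```

>>> {"fn": "drive_tool", "kwargs": {"rows": "-1 -0.04 0.01 0 0 0 0.02;-1 -0.08 0.02 0 0 0 0.04;-1 -0.12 0.03 0 0 0 0.06;-1 -0.15 0.04 0 0 0 0.08;-1 -0.174 0.046 0 0 0 0.1"}}

```text
t: 46.65
eef_pos: [597.6, -91.7, 204.6]
tcp_rot: [[0.392, 0.92, -0.003], [0.92, -0.392, 0.001], [-0.0, -0.003, -1.0]]
contact_force: [-0.3, 0.7, -2.9]
opening: 9.9
finger_force: 25.0
```

>>> {"fn": "drive_tool", "kwargs": {"rows": "-1 -0.02 0.007 0 0 0 0.01;-1 -0.04 0.014 0 0 0 0.02;-1 -0.06 0.02 0 0 0 0.03;-1 -0.075 0.025 0 0 0 0.03;-1 -0.086 0.028 0 0 0 0.03"}}

```text
t: 47.15
eef_pos: [590.4, -180.8, 204.9]
tcp_rot: [[0.417, 0.909, -0.002], [0.909, -0.417, 0.001], [0.0, -0.002, -1.0]]
contact_force: [-0.4, 0.7, -0.9]
opening: 9.8
finger_force: 25.0
```

>>> {"fn": "drive_tool", "kwargs": {"rows": "-1 -0.015 0.001 0.01 -0.1 0 0;-1 -0.028 0.002 0.025 -0.2 0 0;-1 -0.037 0.004 0.045 -0.3 0 0;-1 -0.043 0.005 0.06 -0.35 0 0;-1 -0.043 0.005 0.062 -0.35 0 0"}}

```text
t: 47.65
eef_pos: [573.5, -219.5, 139.1]
tcp_rot: [[0.417, 0.856, 0.304], [0.909, -0.393, -0.139], [0.001, 0.335, -0.942]]
contact_force: [0.4, 0.0, -1.3]
opening: 9.9
finger_force: 25.0
```

>>> {"fn": "drive_tool", "kwargs": {"rows": "-1 0 0 0 0 0 0;-1 0 0 0 0 0 0;-1 0 0 0 0 0 0;-1 0 0 0 0 0 0"}}

```text
t: 48.05
eef_pos: [578.8, -221.5, 145.2]
tcp_rot: [[0.417, 0.853, 0.313], [0.909, -0.391, -0.143], [0.0, 0.345, -0.939]]
contact_force: [-0.1, 1.2, -1.5]
opening: 9.7
finger_force: 25.0
```

Run:
```python
from geo import *
plan((place(78,4,12),K))
```

```text
now [ 578.8 -221.5  145.2] F [-0.1  1.2 -1.5] open 9.7 t 48.05 q [-0.46  0.01  1.62  0.01  1.17 -0.04]
d [ 0.0003 -0.0027  0.0534] rv [ 0.0018 -0.     -0.0008] norm 53
```

>>> {"fn": "drive_tool", "kwargs": {"rows": "-1 0 -0.002 0.015 0 0 0;-1 0 -0.002 0.03 0 0 0;-1 0 -0.002 0.045 0 0 0;-1 0 -0.002 0.053 0 0 0;-1 0 -0.002 0.053 0 0 0"}}

```text
t: 48.55
eef_pos: [591.3, -227.6, 90.0]
tcp_rot: [[0.417, 0.855, 0.307], [0.909, -0.393, -0.141], [0.0, 0.338, -0.941]]
contact_force: [-1.1, -0.8, -0.8]
opening: 9.7
finger_force: 25.0
```

>>> {"fn": "drive_tool", "kwargs": {"rows": "-1 0 0 0 0 0 0;-1 0 0 0 0 0 0;-1 0 0 0 0 0 0;-1 0 0 0 0 0 0"}}

```text
t: 48.95
eef_pos: [592.7, -228.2, 94.3]
tcp_rot: [[0.417, 0.853, 0.313], [0.909, -0.392, -0.143], [0.0, 0.344, -0.939]]
contact_force: [0.2, -1.0, -0.6]
opening: 9.8
finger_force: 25.0
```

>>> {"fn": "drive_tool", "kwargs": {"rows": "-1 0 0 0.003 0 0 0;-1 0 0 0.007 0 0 0;-1 0 0 0.007 0 0 0;-1 0 0 0.007 0 0 0"}}

```text
t: 49.35
eef_pos: [594.4, -229.0, 86.3]
tcp_rot: [[0.417, 0.854, 0.311], [0.909, -0.392, -0.142], [0.0, 0.342, -0.94]]
contact_force: [-0.8, 0.1, -1.3]
opening: 9.8
finger_force: 25.0
```

>>> {"fn": "drive_tool", "kwargs": {"rows": "-1 0 0 0.001 0 0 0;-1 0 0 0.001 0 0 0;-1 0 0 0.001 0 0 0"}}

```text
t: 49.65
eef_pos: [594.9, -229.2, 85.9]
tcp_rot: [[0.417, 0.854, 0.312], [0.909, -0.392, -0.143], [0.0, 0.343, -0.939]]
contact_force: [-0.2, 0.2, -1.3]
opening: 9.8
finger_force: 25.0
```

>>> {"fn": "drive_tool", "kwargs": {"rows": "-1 0 0 0.001 0 0 0;-1 0 0 0.001 0 0 0;-1 0 0 0.001 0 0 0"}}

```text
t: 49.95
eef_pos: [595.4, -229.4, 85.2]
tcp_rot: [[0.417, 0.854, 0.312], [0.909, -0.392, -0.143], [0.0, 0.344, -0.939]]
contact_force: [0.6, -0.1, -0.4]
opening: 9.7
finger_force: 25.0
```

```bash
python3 loc.py
```

```text
n 8.3 u 72.8 y 77.5 F n,u 0.41506413388159 -0.5468611470253555
```

>>> {"fn": "drive_tool", "kwargs": {"rows": "-1 0 -0.001 0 0 0 0;-1 0 -0.002 0 0 0 0;-1 0 -0.003 0 0 0 0;-1 0 -0.003 0 0 0 0;-1 0 -0.003 0 0 0 0"}}

```text
t: 50.45
eef_pos: [592.7, -228.3, 84.1]
tcp_rot: [[0.417, 0.854, 0.312], [0.909, -0.392, -0.143], [0.0, 0.343, -0.939]]
contact_force: [-0.0, 0.1, 1.3]
opening: 9.9
finger_force: 25.0
```

```bash
python3 loc.py
```

```text
n 5.2 u 72.8 y 77.4 F n,u 0.39295190103958305 1.2358601344153537
```

>>> {"fn": "drive_tool", "kwargs": {"rows": "-0.7 0 0 0 0 0 0;-0.55 0 0 0 0 0 0;-0.55 0 0 0 0 0 0;-0.55 0 0 0 0 0 0;-0.55 0 0 0 0 0 0"}}

```text
t: 50.95
eef_pos: [592.6, -228.2, 83.8]
tcp_rot: [[0.417, 0.854, 0.312], [0.909, -0.392, -0.143], [0.0, 0.343, -0.939]]
contact_force: [-0.3, 0.4, -0.2]
opening: 21.2
finger_force: 0.0
```

>>> {"fn": "drive_tool", "kwargs": {"rows": "-0.55 0 0 -0.01 0 0 0;-0.55 0 0 -0.03 0 0 0;-0.55 0 0 -0.06 0 0 0;-0.4 0 0 -0.1 0 0 0;-0.4 0 0 -0.13 0 0 0"}}

```text
t: 51.45
eef_pos: [551.9, -209.5, 209.4]
tcp_rot: [[0.417, 0.853, 0.314], [0.909, -0.391, -0.144], [0.0, 0.346, -0.938]]
contact_force: [0.2, 0.7, 0.2]
opening: 27.9
finger_force: 0.0
```

>>> {"fn": "drive_tool", "kwargs": {"rows": "-0.4 -0.04 -0.03 0 0.1 0 0;-0.4 -0.08 -0.06 0 0.2 0 0;-0.4 -0.12 -0.09 0 0.3 0 0;-0.4 -0.16 -0.12 0 0.35 0 0;-0.4 -0.19 -0.15 0 0.35 0 0"}}

```text
t: 51.95
eef_pos: [343.9, -325.6, 154.8]
tcp_rot: [[0.417, 0.909, -0.0], [0.909, -0.417, -0.001], [-0.001, 0.0, -1.0]]
contact_force: [-0.4, 0.9, -0.3]
opening: 28.2
finger_force: 0.0
```

Run:
```python
from geo import *
plan(([170,-520,205],Rd(-1.2)))
```

```text
now [ 343.9 -325.6  154.8] F [-0.4  0.9 -0.3] open 28.2 t 51.95 q [-0.88 -0.07  1.63 -0.    1.58 -0.45]
d [-0.2493 -0.0768 -0.05  ] rv [0.0004 0.0006 0.7694] norm 266
```

Clear of the view, then a last look at everything.

>>> {"fn": "drive_tool", "kwargs": {"rows": "-0.4 -0.2 -0.06 -0.05 0 0 0.6;-0.4 -0.2 -0.06 -0.05 0 0 0.6;-0.4 -0.2 -0.06 -0.05 0 0 0.6;-0.4 -0.2 -0.06 -0.05 0 0 0.6;-0.4 -0.2 -0.06 -0.05 0 0 0.6"}}

```text
t: 52.45
eef_pos: [203.8, -483.6, 206.5]
tcp_rot: [[0.861, 0.509, -0.0], [0.509, -0.861, -0.004], [-0.002, 0.003, -1.0]]
contact_force: [0.3, 0.2, -0.1]
opening: 28.2
finger_force: 0.0
```

Run:
```python
from chk import *
plan();lumps()
a=env.grab_frame("top")[90:310,180:560];b=env.grab_frame("side")[140:330,180:430]
a=cv2.resize(a,(570,330),interpolation=3);b=cv2.resize(b,(350,266),interpolation=3)
im=np.zeros((600,570,3),np.uint8);im[:330]=a;im[332:598,:350]=b;cv2.imwrite("pics/end.png",im)
```

```text
now [ 203.8 -483.6  206.5] F [ 0.3  0.2 -0.1] open 28.2 t 52.45 q [-1.28  0.03  1.43 -0.    1.68 -0.24]
top [([423, 192, 28, 19, 248], [436.5, 201.6]), ([455, 207, 60, 35, 554], [483.6, 224.2]), ([477, 232, 21, 11, 33], [486.2, 237.0]), ([375, 269, 14, 12, 75], [381.2, 274.8])]
  exp y -78 box [[509.0, 230.0], [518.0, 238.0], [487.0, 220.0], [494.0, 226.0]]
  exp y 0 box [[479.0, 216.0], [485.0, 222.0], [457.0, 205.0], [461.0, 211.0]]
  exp y 78 box [[448.0, 201.0], [451.0, 206.0], [426.0, 191.0], [428.0, 195.0]]
side [([341, 158, 39, 26, 364], [359.7, 171.9]), ([320, 176, 21, 17, 195], [329.9, 184.1]), ([431, 182, 8, 38, 72], [434.9, 201.0]), ([257, 207, 60, 42, 1770], [285.6, 230.6]), ([427, 222, 5, 19, 32], [429.0, 231.4]), ([358, 237, 13, 12, 84], [364.6, 242.4]), ([344, 238, 16, 11, 63], [352.0, 243.2])]
  exp y -78 box [[370.0, 176.0], [379.0, 156.0], [356.0, 182.0], [365.0, 162.0]]
  exp y 0 box [[351.0, 184.0], [360.0, 164.0], [337.0, 190.0], [345.0, 170.0]]
  exp y 78 box [[331.0, 192.0], [339.0, 172.0], [317.0, 199.0], [324.0, 179.0]]
```

View pics/end.png

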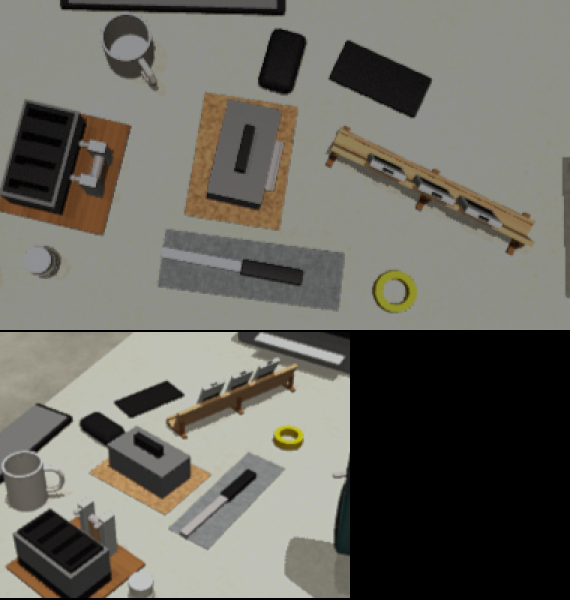

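The final picture shows all as it should be: the bar along its mat (handle at (270,272)), the lid upright on the cork pad (243,150), three drives leaning on the stand (388,167), (435,188) and (480,212), all slots empty and the bystanders in place.

```bash
python3 -c "
from station import env
print(env.hand_in())"
```

```text
the job is handed in; nothing more can be done
None
```

I handed the job in at about 52 s of the 208 s allowed. The lid was pried off and set on the cork pad, the bar laid back along its mat, and the three drives (one slot was empty) leaned on the stand. The last pictures show it all in place; the hand-in gave no verdict.

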